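# Flip open the sample case and pack the bottles

## Task

Swing the slatted lid of the wooden sample case up and over until it stays open on its own (a finger under its front lip will do it). Then pack the square bottle and the round bottle from the bench into the case with the one already there, moving that one along if it is in the way, so that all three stand upright on the case floor in one row and the lid still stands open. Set the bottles down gently, neither dropped nor rammed, and leave the other things on the bench where they are.

Things in the scene. Friction and masses are not known exactly. Their poses are not given: they have to be found in the camera images.
- case: wooden sample case, fixed to the bench, like a tray for a row of three bottles. Outside 81 mm (x) by 211 mm (y), rim 64 mm high; walls 8 mm, floor 6 mm thick; inside 65 mm (x) by 195 mm (y), no dividers. Origin: centre of the underside; x points from the front (the lip side, which faces the robot's right) across to the hinge side (the robot's left), y along the row (roughly from far to near), z up.
- lid (a joint): angle of the case's lid, rad: 0 shut, 1.9 fully open against its stop. The lid is a slatted hollow wooden cover, 60 mm high, about 0.5 kg (varies), hinged along the top of the case's back wall; it turns about the case's y axis, its front rising and swinging over to the robot's left. No latch, no spring: it falls shut when let go below about 0.9 rad and falls open by itself, to 1.9, above about 1.05 rad (balance near 0.98); lifting it by the lip takes about 1.5 to 3 N.
- lid_lip (a point): middle of the front lower edge of the lid's lip. The lip is a flat board 28 mm deep, 120 mm long (along the case's y), 8 mm thick, that sticks out forward of the lid's front at rim height (underside 64 mm above the bench when shut); the space under it is free down to the bench, so that a fingertip tilted forward some 45 degrees can go under it. The edge is 109 mm from the hinge axis and turns with the lid; axes as the case's when shut.
- case_hinge (a point): middle of the lid's hinge axis: top outer edge of the case's back wall, 64 mm above the bench; the axis runs along the case's y.
- square_mid (a point): the square bottle, standing on the bench, to the robot's left or right of the case. Amber glass body 60 x 60 mm with upright sides, 55 mm high; on it a slim round neck and cork, 26 mm across, from 55 to 105 mm above the underside (grip it there, fingertips above the case rim). About 0.2 to 0.4 kg, free to be lifted. The point is on its axis, 52.5 mm above the underside, z up; x and y are square to its sides.
- square: the square bottle; origin at the centre of its underside
- round_mid (a point): the round bottle that stands on the bench, to the robot's left or right of the case. Amber glass body 60 mm in diameter, 55 mm high; on it a slim round neck and cork, 26 mm across, from 55 to 105 mm above the underside (grip it there, fingertips above the case rim). About 0.2 to 0.4 kg, free to be lifted. The point is on its axis, 52.5 mm above the underside, z up.
- round: the round bottle of the bench; origin at the centre of its underside
- kept_mid (a point): the round bottle already in the case, under the shut lid, somewhere near the middle of the row; it can be slid along the case floor or lifted. Amber glass body 60 mm in diameter, 55 mm high; on it a slim round neck and cork, 26 mm across, from 55 to 105 mm above the underside (grip it there, fingertips above the case rim). About 0.2 to 0.4 kg, free to be lifted. The point is on its axis, 52.5 mm above the underside, z up.
- kept: the bottle already in the case; origin at the centre of its underside
- mallet: bystander: a wooden mallet 200 mm long lying on the bench; origin mid-underside
- bung_a: bystander: a tapered wooden cask bung, 52 mm across, 40 mm high; origin at its underside
- bung_b: bystander: a second such bung; origin at its underside
- stave: bystander: an offcut of a stave, 160 x 50 x 26 mm, lying flat; origin at its underside
Things that resemble listed ones, but are neither listed nor needed, are in the scene too. Leave any pink or turquoise look-alike of the round alone.

How it is judged (in metres and radians):
On the way:
1. the lid stands open on its own, past its balance point, with the robot off it (value of joint lid above 1.6 rad and contact force between each of the arm, the fingers and case below 0.3 N), for 0.2 s.
At the end, for the whole second after the job is handed in: the lid is open beyond 1.6 rad; the square bottle, the round bottle and the bottle that was there stand in the case on its floor (centre 53 to 63 mm above the case's underside, within 12 mm of its long middle line and 75 mm of its middle along the row), tilted less than 0.08 rad and at rest (value of joint lid above 1.6 rad and x of square_mid in the frame of case between -0.012 and 0.012 m and y of square_mid in the frame of case between -0.075 and 0.075 m and z of square_mid in the frame of case between 0.053 and 0.063 m and angle between each of square_mid, round_mid, kept_mid's own z axis and vertical below 0.08 rad and linear speed of each of square, round, kept below 0.02 m/s and x of round_mid in the frame of case between -0.012 and 0.012 m and y of round_mid in the frame of case between -0.075 and 0.075 m and z of round_mid in the frame of case between 0.053 and 0.063 m and x of kept_mid in the frame of case between -0.012 and 0.012 m and y of kept_mid in the frame of case between -0.075 and 0.075 m and z of kept_mid in the frame of case between 0.053 and 0.063 m); the robot touches nothing.
It fails at once if the square bottle is dropped or rammed (more than 60 N against the case) (contact force between square and case above 60 N).
It fails at once if the round bottle is dropped or rammed (more than 60 N against the case) (contact force between round and case above 60 N).
It fails at once if the bottle in the case is dropped or rammed (more than 60 N against the case) (contact force between kept and case above 60 N).
It fails at once if a bystander (mallet, bungs, stave) moved by more than 40 mm (distance of any of mallet, bung_a, bung_b, stave from where it was at the start of the episode above 0.04 m).
It also fails if it takes over 72 s, if anything falls off the work surface, if the arm or the gripper's body presses on something with over 40 N, if the wrist force passes 120 N, or if a joint passes its speed limit or range.

## Robot

A 6-joint arm with a two-finger parallel gripper is mounted at the origin on the work surface. World frame = base frame: x ahead of the robot, y to its left, z up, the work surface at z = 0. Lengths are in m, angles in degrees, forces in N, time in s.
With the tool pointing down it reaches from about 0.25 to 0.725 m from the base axis. Payload 9.7 kg.
Tool frame: the origin (TCP) lies at the very end of the fingers, on their centre line; the grasp point (between the pads) lies 19 mm behind it (bot.grip_depth is the distance from the TCP to the grasp point, in m); z points along the fingers, y is the direction in which the jaws open and shut (so a half turn about z gives the same grasp; the last joint's range is limited). The gripper opens to 85 mm and grips with 20 to 120 N. Pads are 22 mm wide; open, the fingers measure 114 mm over their backs; the gripper's body (76 mm by 85 mm) begins 54 mm behind the grasp point. The pads swing forward as they close: fully open they stand 13 mm farther back than shut.
Start: joints at [69.156, 4.979, 10.078, 95.1, 0, 90], TCP at [0.196, 0.514, 0.205] pointing down, gripper open.
Joint ranges: [-179.16, 179.16], [-48.56, 103.87], [-65.8, 70.77], [-126.05, 130.52], [-82.76, 87.17], [-180, 180]. Speed limits (degrees/s): [127.2, 127.2, 147.25, 180, 180, 180].

## Interface

Orientations are given as [roll, pitch, yaw] about the fixed x, y, z axes, in that order (R = Rz(yaw) Ry(pitch) Rx(roll)).
In Python, from workcell import telemetry, optics, order, bot gives the robot as it stands. The module is installed in compiled form; this text tells all that it offers.
- The arm moves only by the shell command python3 -m inch 'ROWS' [FORCE]. ROWS is JSON, a list of rows, each a list of 7 numbers: the shift along the tool's x, y, z in m, then the turn, a rotation vector about the tool's x, y, z in rad, then the closure, from 0 (fully open) to 1 (shut). In form: [[tx, ty, tz, rx, ry, rz, grip], ...]. A call has 1 to 12 rows; each row is the pose to reach, as a shift and turn from the pose commanded when the call began, along the tool's axes at that moment; what a row does not reach only later rows make up. A row lasts 1/12 s, in which the tool goes at most 41.7 mm and 7.16 degrees, less where a joint would pass 70% of its speed; a pose out of reach is approached as far as the arm can. A call with a gripper value outside its range is refused whole. The fingers move at their own pace and stop on an object; FORCE is the grip in N (left out, the last holds). Time passes only in rows, so rows that repeat a pose let the fingers close. It gives the time, the measured TCP pose, the force and the opening at its end, in the units of the state.
- telemetry.get_obs(): the state, without advancing time (a new reading comes with each control period).
- optics.camera(name): name is "side" or "top" or "wrist"; returns (picture, depth): 400x640x3 uint8, red, green, blue; 400x640 float32, m along the optical axis (not along the pixel's ray), 0 where there is no reading.
- optics.camera_info(name): a dict with "camera_matrix" (3x3 intrinsics, pixels), "k1" (the pictures are not rectified: a ray, as slopes to the right and down, at radius r is drawn at 1 + k1 r^2 times it, then the intrinsics apply), "xyz" and "attitude" of the camera in the world; the wrist camera has in their place "mount" (4x4, takes a point from camera to tool coordinates, whose origin is the TCP and whose axes are the flange's). Camera axes: x right, y down, z forward; pixel columns grow to the right and rows downward; lengths in m; the calibration is good to about 2 mm. A picture is of the moment at which its call begins: read the wrist's pose just before it. camera_info takes no time and is no camera call.
- order.job_done(): hands the job in, once; it reports no verdict.
The state is a dict: "time": time; "q": joint angles; "qd": joint speeds; "joint_efforts": joint torques, N m; "ee_pos": TCP position; "tcp_rot": TCP orientation; "wrist_force": force on the tool from outside, world axes, zero at the start; "torque": the same for the moment, N m; "opening": finger opening in m.
Only numpy, scipy, OpenCV 4.12 (cv2) and the standard library are available. Lean on these libraries where they do the work, as an engineer would, in place of code of your own. Each camera call takes 0.05 s, during which the arm holds its last target. There are 200 camera calls.

## Working session

There is one attempt and no reset: what is moved stays moved. The work goes in short steps, Python scripts to look and compute and a shell command to move; the robot and the scene stay as the last step left them, time stands still between calls to the robot, and variables do not carry over. Pictures are saved under pics/ and viewed, about 8 in all and at most 12, crops included, and the job is handed in when it is done.

```bash
mkdir -p pics
cat > h.py <<'E'
import numpy as np, cv2
from scipy.spatial.transform import Rotation as R
from workcell import telemetry, optics, order, bot
def rot(a): 
    a=np.array(a,float); return a if a.shape==(3,3) else R.from_euler('xyz',a,degrees=True).as_matrix()
def tool():
    o=telemetry.get_obs(); return rot(o['tcp_rot']),np.array(o['ee_pos'])
def shot(name):
    i=optics.camera_info(name)
    if name=='wrist':
        Rt,p=tool(); M=np.array(i['mount']); Rc=Rt@M[:3,:3]; c=Rt@M[:3,3]+p
    else: Rc,c=rot(i['attitude']),np.array(i['xyz'])
    im,d=optics.camera(name)
    K=np.array(i['camera_matrix']); k=i['k1']
    v,u=np.mgrid[:400,:640]
    x=(u-K[0,2])/K[0,0]; y=(v-K[1,2])/K[1,1]
    rd=np.hypot(x,y); r=rd.copy()
    for _ in range(20): r=rd/(1+k*r*r)
    s=np.where(rd>0,r/np.maximum(rd,1e-9),1)
    P=np.stack([x*s*d,y*s*d,d],-1)@Rc.T+c
    P[d==0]=np.nan
    return im,P
def save(n,im): cv2.imwrite(f'pics/{n}.png',im[...,::-1])
def to_tool(p):  # world vector -> tool axes
    return tool()[0].T@np.array(p)
E
python3 - <<'E'
from h import *
print(telemetry.get_obs()); print({n:optics.camera_info(n) for n in('side','top','wrist')})
a,P=shot('top'); b,Q=shot('side')
save('top0',a); save('side0',b); np.savez('s0.npz',a=a,P=P,b=b,Q=Q)
E
```

```text
{'time': 0.0, 'q': array([ 6.91571470e+01,  5.01217696e+00,  1.00374011e+01,  9.50977681e+01,
       -1.31976541e-03,  9.00005699e+01]), 'qd': array([ 0.01736899,  0.03184778,  0.0456897 , -0.00561026, -0.03156071,
        0.02753452]), 'joint_efforts': array([-8.55877388e-04, -5.20388174e+01,  4.64807010e+01,  1.60359970e-02,
       -4.17131707e-05,  2.09641456e-05]), 'ee_pos': array([0.19561829, 0.51379068, 0.20459913]), 'tcp_rot': array([-1.79927456e+02,  1.32048597e-03,  1.59156579e+02]), 'wrist_force': array([-0.41326392,  0.21929667, -0.52809831]), 'torque': array([-0.04435834,  0.0441708 , -0.00840044]), 'opening': 0.08570815590851308}
{'side': {'camera_matrix': array([[494.58215317,   0.        , 321.83551752],
       [  0.        , 494.58215317, 199.63879986],
       [  0.        ,   0.        ,   1.        ]]), 'k1': -0.11725293713900915, 'xyz': array([ 0.24520231, -1.19736365,  0.75158899]), 'attitude': array([-119.58013683,    1.1079409 ,  -13.08370462])}, 'top': {'camera_matrix': array([[485.04532943,   0.        , 320.05245173],
       [  0.        , 485.04532943, 196.94280751],
       [  0.        ,   0.        ,   1.        ]]), 'k1': -0.026977499807106033, 'xyz': array([0.35239192, 0.0200014 , 1.10860539]), 'attitude': array([-169.96282619,   -0.60377022,  -90.1577373 ])}, 'wrist': {'camera_matrix': array([[293.78371374,   0.        , 320.08497402],
       [  0.        , 293.78371374, 200.49821817],
       [  0.        ,   0.        ,   1.        ]]), 'k1': -0.029652836351738147, 'mount': array([[-7.52236550e-04, -9.56196654e-01, -2.92724089e-01,
         7.52948871e-02],
       [ 9.99999669e-01, -6.28978361e-04, -5.15192642e-04,
         8.02921686e-04],
       [ 3.08508363e-04, -2.92724380e-01,  9.56196811e-01,
        -1.68184584e-01],
       [ 0.00000000e+00,  0.00000000e+00,  0.00000000e+00,
         1.00000000e+00]])}}
```

View pics/top0.png

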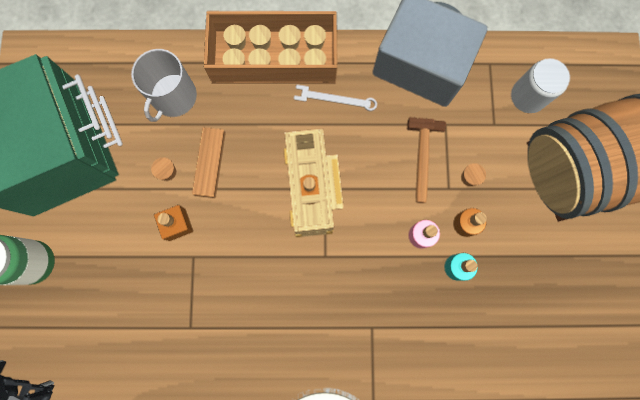

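View pics/side0.png

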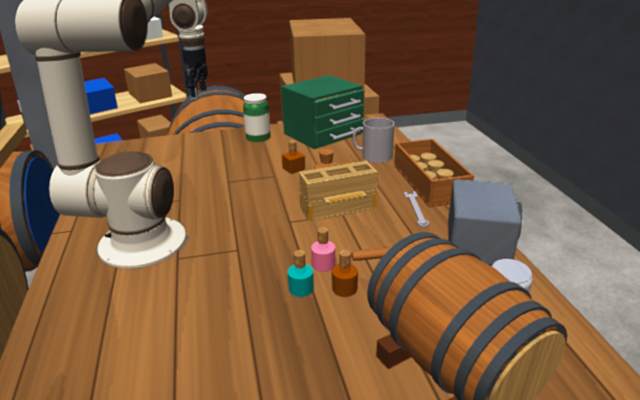

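The top view shows the case at (310,182) with its lip on the right at (337,182). The square amber bottle is at (173,222). Candidates for the round bottle are amber (471,222), pink (426,234) and turquoise (463,267), plus bungs at (163,168) and (474,174). By the description I choose the amber one at (471,222). Next I measure them and take one close crop.

```bash
cat > m.py <<'E'
from h import *
z=np.load('s0.npz'); a,P=z['a'],z['P']; b,Q=z['b'],z['Q']
def blob(P,u0,u1,v0,v1,zl,zh,name):
    q=P[v0:v1,u0:u1].reshape(-1,3); q=q[(q[:,2]>zl)&(q[:,2]<zh)]
    r=cv2.minAreaRect((q[:,:2]*1000).astype(np.float32))
    print(name,len(q),'mean',q.mean(0).round(4),'zmax',q[:,2].max().round(4),'rect',np.round(r[0],1),np.round(r[1],1),round(r[2],1)); return q
blob(P,140,205,195,250,.098,.115,'sq cork'); blob(P,140,205,195,250,.045,.062,'sq body top')
blob(P,455,495,200,245,.098,.115,'round cork'); blob(P,455,495,200,245,.045,.062,'round body')
blob(P,408,445,215,252,.045,.062,'pink'); blob(P,440,485,248,285,.045,.062,'turq')
blob(P,440,485,248,285,.098,.115,'turq cork'); blob(P,408,445,215,252,.098,.115,'pink cork')
blob(P,270,360,115,245,.115,.135,'lid top'); blob(P,325,360,140,225,.06,.085,'lip')
blob(P,145,180,150,186,.03,.05,'bungL');blob(P,458,492,155,190,.03,.05,'bungR')
blob(P,185,232,120,205,.018,.035,'stave');blob(P,400,450,110,210,.012,.08,'mallet')
blob(P,125,205,40,125,.05,.2,'mug');blob(P,285,385,80,112,.005,.05,'wrench')
q=blob(P,270,360,115,245,.05,.2,'case all')
c=np.hstack([cv2.resize(a[190:290,400:500],(400,400),interpolation=2),cv2.resize(a[115:245,255:385],(400,400),interpolation=2)])
save('crop0',c)
E
python3 m.py
```

```text
sq cork 127 mean [0.4851 0.3348 0.1055] zmax 0.1107 rect [485.4 335.5] [24.1 24.7] 22.9
sq body top 589 mean [0.4834 0.3314 0.0551] zmax 0.0619 rect [485.7 335.8] [61.8 60.8] 21.1
round cork 124 mean [ 0.4858 -0.326   0.1052] zmax 0.1098 rect [ 485.4 -326.4] [25.1 23.9] 45.0
round body 405 mean [ 0.4831 -0.3201  0.055 ] zmax 0.062 rect [ 485.4 -325.5] [57.9 58. ] 2.1
pink 423 mean [ 0.4574 -0.2174  0.0553] zmax 0.0615 rect [ 458.9 -220.6] [57.4 57.6] 0.1
turq 428 mean [ 0.386  -0.2956  0.0551] zmax 0.06 rect [ 386.3 -300.9] [58.5 58.2] 3.1
turq cork 128 mean [ 0.3868 -0.301   0.1052] zmax 0.1101 rect [ 387.  -301.6] [24.  24.5] 69.6
pink cork 120 mean [ 0.4593 -0.2209  0.105 ] zmax 0.1097 rect [ 459.6 -221.3] [24.9 24. ] 63.6
lid top 2568 mean [0.5639 0.0321 0.1244] zmax 0.1309 rect [566.4  32.3] [212.5  81.1] 5.8
lip 628 mean [ 0.5702 -0.0232  0.0734] zmax 0.0796 rect [571.2 -23.2] [120.3  25.4] 5.8
bungL 397 mean [0.6071 0.3644 0.0401] zmax 0.0468 rect [608.2 365.5] [48.4 50.3] 29.7
bungR 384 mean [ 0.5939 -0.3415  0.0398] zmax 0.0456 rect [ 594.1 -342. ] [50.  47.4] 87.8
stave 1504 mean [0.626  0.2649 0.0262] zmax 0.0336 rect [628.  265.6] [ 51.5 158.7] 83.5
mallet 1222 mean [ 0.6517 -0.2319  0.0233] zmax 0.0319 rect [ 632.6 -237.8] [ 89.  199.3] 87.1
mug 2089 mean [0.795  0.3611 0.0965] zmax 0.1343 rect [793.7 333. ] [131.2 157.8] 13.7
wrench 710 mean [ 0.7975 -0.011   0.0093] zmax 0.0256 rect [793.4 -28.6] [ 78.3 237.4] 2.0
case all 3918 mean [0.565  0.0243 0.108 ] zmax 0.1309 rect [567.   22.3] [213.3 116.9] 5.8
```

View pics/crop0.png

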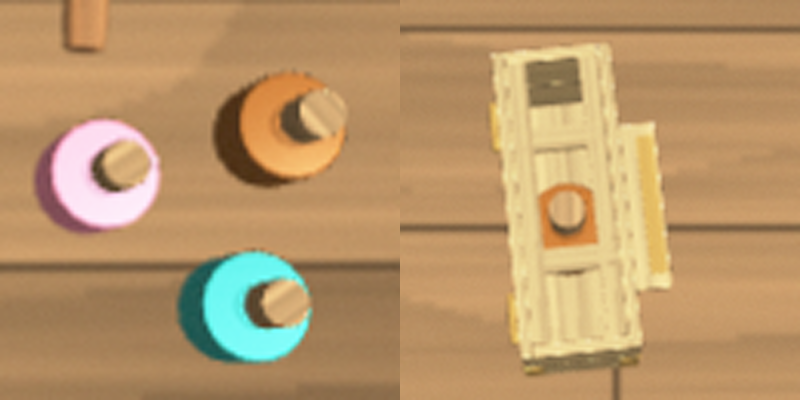

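Crop: the amber bottle is at (290,125) in the left panel, clearly distinct from pink and turquoise. In the right panel the case's lid shows the kept cork through the slats near mid-row, and the lip is on the right. All sizes match the description, so I'll go to the lip with a tilted, closed gripper.

```bash
cat >> h.py <<'E'
C=np.array([.5664,.0323,0]); TH=np.radians(5.8)
yc=-np.array([np.cos(TH),np.sin(TH),0]); xc=np.array([-np.sin(TH),np.cos(TH),0]); zc=np.array([0,0,1.])
CR=np.stack([xc,yc,zc],1)
def pc(x,y,z): return C+CR@np.array([x,y,z])
def tc(p): return CR.T@(np.array(p)-C)
def down(yaw): return R.from_euler('xyz',[180,0,yaw],degrees=True).as_matrix()
def tilt(deg):
    a=np.radians(deg); z=np.sin(a)*xc-np.cos(a)*zc; y=-yc; return np.stack([np.cross(y,z),y,z],1)
def row(p,Rn=None,start=None):
    Rt,p0=start if start else tool()
    Rn=Rt if Rn is None else Rn
    v=Rt.T@(np.array(p)-p0); w=R.from_matrix(Rt.T@Rn).as_rotvec()
    print(np.round(np.r_[v,w],4).tolist(), 'dist',np.linalg.norm(v).round(3),'ang',np.degrees(np.linalg.norm(w)).round(1))
E
python3 -c "
from h import *
row((.45,.15,.30),down(95.8))
row(pc(-.15,0,.20),tilt(50),start=(down(95.8),np.array((.45,.15,.30))))"
```

```text
[-0.3672, -0.2496, -0.0951, -0.001, 0.0006, 1.1058] dist 0.454 ang 63.4
[-0.2789, 0.1039, 0.1, 0.0, 0.8727, -0.0] dist 0.314 ang 50.0
```

```bash
python3 -m inch '[[-0.367,-0.25,-0.095,0,0,1.106,0.5],[-0.367,-0.25,-0.095,0,0,1.106,1],[-0.367,-0.25,-0.095,0,0,1.106,1],[-0.367,-0.25,-0.095,0,0,1.106,1],[-0.367,-0.25,-0.095,0,0,1.106,1],[-0.367,-0.25,-0.095,0,0,1.106,1],[-0.367,-0.25,-0.095,0,0,1.106,1],[-0.367,-0.25,-0.095,0,0,1.106,1],[-0.367,-0.25,-0.095,0,0,1.106,1],[-0.367,-0.25,-0.095,0,0,1.106,1],[-0.367,-0.25,-0.095,0,0,1.106,1],[-0.367,-0.25,-0.095,0,0,1.106,1]]' 40
python3 -c "
from h import *
row(pc(-.15,0,.20),tilt(50))"
```

```text
time: 1.1
ee_pos: [0.4525, 0.1453, 0.3008]
tcp_rot: [179.9, 0.1, 95.5]
wrist_force: [1.3, 0.8, 0.9]
opening: 0.0002
[-0.2733, 0.1032, 0.1013, 0.0034, 0.8739, -0.0045] dist 0.309 ang 50.1
```

```bash
python3 -m inch '[[-0.273,0.103,0.05,0,0.874,0,1],[-0.273,0.103,0.05,0,0.874,0,1],[-0.273,0.103,0.05,0,0.874,0,1],[-0.273,0.103,0.05,0,0.874,0,1],[-0.273,0.103,0.05,0,0.874,0,1],[-0.273,0.103,0.05,0,0.874,0,1],[-0.273,0.103,0.101,0,0.874,0,1],[-0.273,0.103,0.101,0,0.874,0,1],[-0.273,0.103,0.101,0,0.874,0,1],[-0.273,0.103,0.101,0,0.874,0,1],[-0.273,0.103,0.101,0,0.874,0,1]]'
python3 -c "
from h import *
R0,p=tool(); print(tc(p)); row(pc(-.13,0,.03),tilt(50)); S=(tilt(50),pc(-.13,0,.03)); row(pc(-.05,0,.03),tilt(50),S)
b,Q=shot('side'); save('side1',b[100:320,120:480])"
```

```text
time: 2.02
ee_pos: [0.5797, -0.112, 0.1969]
tcp_rot: [-179.6, -50.2, 95.4]
wrist_force: [0.2, 0.6, 1.6]
opening: -0.0001
[-0.14489283  0.00131346  0.19688968]
[-0.1187, 0.002, 0.1182, -0.0014, -0.0041, -0.0042] dist 0.168 ang 0.3
[0.0514, 0.0, 0.0613, 0.0, 0.0, 0.0] dist 0.08 ang 0.0
```

```bash
python3 -m inch '[[-0.04,0.002,0.04,0,0,0,1],[-0.08,0.002,0.08,0,0,0,1],[-0.115,0.002,0.115,0,0,0,1],[-0.121,0.002,0.121,0,0,0,1],[-0.121,0.002,0.121,0,0,0,1],[-0.121,0.002,0.121,0,0,0,1]]'
python3 -c "
from h import *
R0,p=tool(); print(tc(p)); row(pc(-.052,0,.026),tilt(50))"
```

```text
time: 2.57
ee_pos: [0.5797, -0.0945, 0.0306]
tcp_rot: [180.0, -50.1, 95.9]
wrist_force: [0.9, -0.4, 1.6]
opening: -0.0003
[-0.12747059 -0.00046908  0.03064978]
[0.0449, -0.0003, 0.0609, -0.0013, -0.0012, 0.0013] dist 0.076 ang 0.1
```

```bash
python3 -m inch '[[0.015,0,0.02,0,0,0,1],[0.03,0,0.04,0,0,0,1],[0.044,0,0.06,0,0,0,1],[0.044,0,0.06,0,0,0,1],[0.044,0,0.06,0,0,0,1]]'
cat > arc.py <<'E'
from h import *
import sys
R0,p=tool(); print(tc(p).round(4))
for t in np.linspace(float(sys.argv[1]),float(sys.argv[2]),int(sys.argv[3])):
    off=np.interp(t,[0,20,40,55,75],[.030,.018,.011,.0106,.009]); a=np.radians(t); d=.093
    x=.0405-d*np.cos(a)-off*np.sin(a); z=.064+d*np.sin(a)-off*np.cos(a)
    print(round(t),(R0.T@(pc(x,0,z)-p)).round(4).tolist())
E
python3 arc.py 3 36 12
```

```text
time: 2.98
ee_pos: [0.574, -0.0215, 0.029]
tcp_rot: [179.5, -49.9, 96.3]
wrist_force: [0.3, -0.3, -0.2]
opening: 0.0001
[-0.0543 -0.0021  0.029 ]
3 [0.0093, -0.0021, -0.0072]
6 [0.0139, -0.002, -0.0122]
9 [0.0188, -0.002, -0.0169]
12 [0.024, -0.002, -0.0213]
15 [0.0294, -0.0019, -0.0253]
18 [0.0351, -0.0019, -0.0289]
21 [0.0408, -0.0018, -0.0321]
24 [0.0461, -0.0018, -0.0347]
27 [0.0516, -0.0018, -0.0371]
30 [0.0573, -0.0017, -0.039]
33 [0.063, -0.0017, -0.0406]
36 [0.0689, -0.0017, -0.0419]
```

```bash
python3 -m inch '[[0.009,0,-0.007,0,0,0,1],[0.014,0,-0.012,0,0,0,1],[0.019,0,-0.017,0,0,0,1],[0.024,0,-0.021,0,0,0,1],[0.029,0,-0.025,0,0,0,1],[0.035,0,-0.029,0,0,0,1],[0.041,0,-0.032,0,0,0,1],[0.046,0,-0.035,0,0,0,1],[0.052,0,-0.037,0,0,0,1],[0.057,0,-0.039,0,0,0,1],[0.063,0,-0.041,0,0,0,1],[0.069,0,-0.042,0,0,0,1]]'
python3 arc.py 36 75 12
python3 -c "
from h import *
b,Q=shot('side'); save('side2',cv2.resize(b[80:280,200:440],(720,600)))"
```

```text
time: 3.98
ee_pos: [0.5714, -0.01, 0.1045]
tcp_rot: [-180.0, -50.1, 95.8]
wrist_force: [-0.4, -0.1, 0.2]
opening: 0.0001
[-0.0426 -0.0007  0.1045]
36 [0.0036, -0.0007, -0.0022]
40 [0.0105, -0.0007, -0.0032]
43 [0.0165, -0.0007, -0.0037]
47 [0.0224, -0.0007, -0.0039]
50 [0.0283, -0.0007, -0.0037]
54 [0.0342, -0.0007, -0.0031]
57 [0.0401, -0.0007, -0.0021]
61 [0.046, -0.0007, -0.0008]
64 [0.0518, -0.0008, 0.001]
68 [0.0575, -0.0008, 0.0031]
71 [0.063, -0.0008, 0.0056]
75 [0.0684, -0.0008, 0.0084]
```

View pics/side2.png

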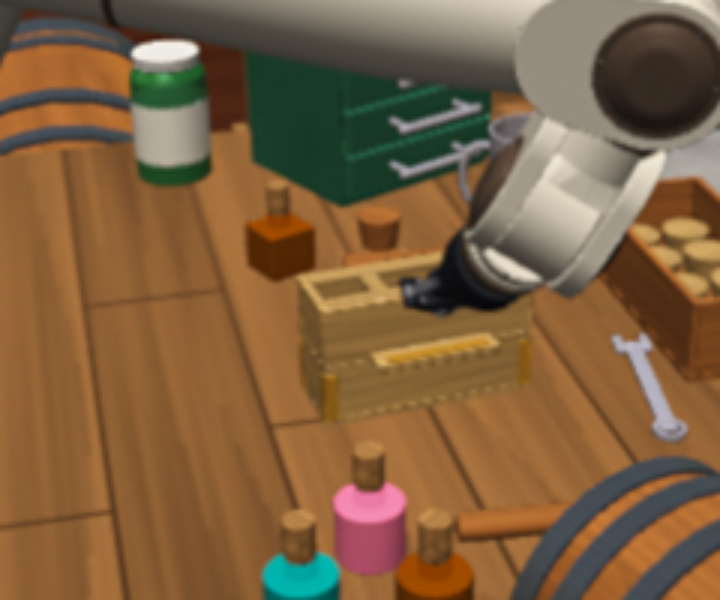

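The picture shows the lid still shut, with the lip at crop (435,350). The fingertips at (410,290) are above the lip in front of the lid. Before moving again I'll check the geometry by projecting the points.

```bash
cat >> h.py <<'E'
def proj(name,p):
    i=optics.camera_info(name)
    q=rot(i['attitude']).T@(np.array(p)-i['xyz']); s=q[:2]/q[2]; s=s*(1+i['k1']*(s@s)); K=i['camera_matrix']
    return np.array([K[0,0]*s[0]+K[0,2],K[1,1]*s[1]+K[1,2]])
E
python3 - <<'E'
from h import *
z=np.load('s0.npz'); b=z['b'];Q=z['Q']
cr=lambda p:((proj('side',p)-[200,80])*3).round()
R0,p=tool(); print('tcp',p,cr(p)); 
for n,q in dict(lipN=(-.0685,.06,.064),lipF=(-.0685,-.06,.064),lidtopN=(-.0405,.1055,.124),lidtopF=(-.0405,-.1055,.124),botN=(-.0405,.1055,0)).items(): print(n,cr(pc(*q)))
u,Qn=shot('side')
# lip points in side cloud now
q=Qn[170:215,310:380].reshape(-1,3); q=np.array([tc(a) for a in q if np.isfinite(a[0])])
f=q[(q[:,2]>.055)&(q[:,2]<.08)&(q[:,0]<-.045)]; print(len(f),f.min(0),f.max(0))
f=q[(abs(q[:,1])<.02)]; print(f[np.argsort(f[:,2])][::15].round(3))
E
```

```text
tcp [ 0.57166509 -0.00957284  0.10559559] [431. 309.]
lipN [380. 372.]
lipF [499. 350.]
lidtopN [322. 310.]
lidtopF [533. 273.]
botN [326. 425.]
270 [-0.07329182 -0.06754839  0.06226072] [-0.04501092  0.09482951  0.07944858]
[[-0.038 -0.016 -0.002]
 [-0.037 -0.014  0.005]
 [-0.04   0.     0.009]
 [-0.042  0.001  0.014]
 [-0.04  -0.015  0.017]
 [-0.044  0.011  0.021]
 [-0.039 -0.019  0.025]
 [-0.043  0.02   0.029]
 [-0.041 -0.002  0.033]
 [-0.037 -0.01   0.036]
 [-0.04   0.016  0.04 ]
 [-0.041  0.016  0.044]
 [-0.064 -0.018  0.065]
 [-0.068 -0.001  0.068]
 [-0.064  0.007  0.071]
 [-0.043  0.02   0.072]
 [-0.069 -0.013  0.072]
 [-0.06  -0.001  0.073]
 [-0.052 -0.007  0.074]
 [-0.069  0.003  0.075]
 [-0.064 -0.003  0.078]
 [-0.041 -0.008  0.081]
 [-0.039 -0.     0.085]
 [-0.038  0.006  0.089]
 [-0.035 -0.017  0.093]
 [-0.038  0.006  0.095]
 [ 0.032  0.016  0.099]
 [ 0.034  0.01   0.103]
 [ 0.03  -0.017  0.107]
 [ 0.02   0.008  0.116]
 [ 0.016  0.007  0.121]
 [-0.105 -0.006  0.141]
 [-0.126  0.017  0.159]
 [-0.195  0.007  0.185]
 [-0.202  0.013  0.192]
 [-0.216  0.001  0.202]
 [-0.216  0.011  0.207]
 [-0.24   0.014  0.221]
 [-0.244  0.016  0.226]
 [-0.255  0.008  0.235]
 [-0.271  0.011  0.246]
 [-0.269  0.013  0.25 ]]
```

Run:
```python
from h import *
b,Q=shot('side'); w,P=shot('wrist')
save('c3',np.vstack([cv2.resize(b[150:210,300:400],(500,300),interpolation=2),cv2.resize(w,(480,300))[:, :].copy() if 0 else cv2.copyMakeBorder(cv2.resize(w,(480,300)),0,0,0,20,0)]))
for n,I in(('b',b),('w',w)): pass
print(telemetry.get_obs()['wrist_force'], telemetry.get_obs()['q'])
```

```text
[ 0.5730019  -0.25064408 -0.33730038] [-22.5595016   29.24671621  14.46897708 104.78787815  42.4391311
  49.93021128]
```

View pics/c3.png

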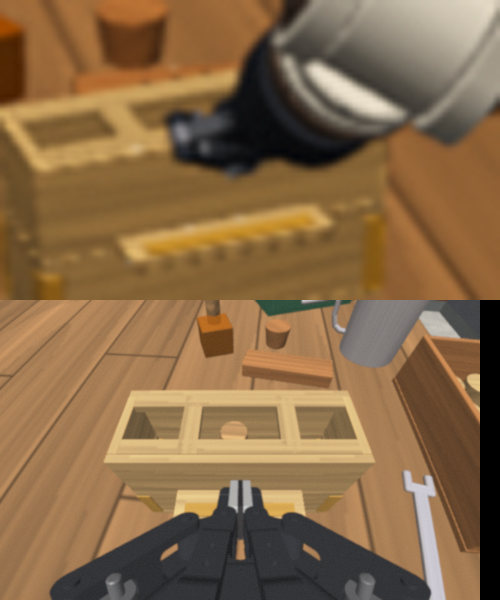

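The wrist view confirms the finger is in front of the lid and above the lip, so it slipped past. I'll back off, re-enter deeper, and lift in small steps while watching the force.

```bash
python3 -m inch '[[-0.027,0,-0.032,0,0,0,1],[-0.055,0,-0.065,0,0,0,1],[-0.085,0,-0.04,0,0,0,1],[-0.117,0,-0.013,0,0,0,1],[-0.117,0,-0.013,0,0,0,1],[-0.1,0,0.007,0,0,0,1],[-0.082,0,0.027,0,0,0,1],[-0.067,0,0.045,0,0,0,1],[-0.067,0,0.045,0,0,0,1],[-0.067,0,0.045,0,0,0,1]]'
python3 -c "
from h import *
R0,p=tool(); print(tc(p)); row(pc(-.05,0,.05))"
```

```text
time: 5.02
ee_pos: [0.5721, -0.0173, 0.0256]
tcp_rot: [179.9, -50.1, 96.0]
wrist_force: [0.3, -0.1, 0.3]
opening: -0.0
[-0.04996875 -0.00062557  0.02557193]
[0.0187, -0.0006, -0.0157, 0.0, 0.0, 0.0] dist 0.024 ang 0.0
```

```bash
python3 -m inch '[[0.004,0,-0.004,0,0,0,1],[0.008,0,-0.007,0,0,0,1],[0.012,0,-0.01,0,0,0,1],[0.016,0,-0.013,0,0,0,1],[0.019,0,-0.016,0,0,0,1],[0.019,0,-0.016,0,0,0,1]]'
python3 -c "
from h import *
R0,p=tool(); print(tc(p))
w,P=shot('wrist'); q=((P-C)@CR); m=(abs(q[...,1])<.1)&(q[...,0]>-.1)&(q[...,0]<.06)&(q[...,2]>.05)
for k in range(-4,6):
  s=m&(abs(q[...,0]-k*.015+.0)<.005)&(abs(q[...,1])>.02); print(k*15, s.sum(), np.round(np.percentile(q[...,2][s],[50,95]),4) if s.sum() else '')"
```

```text
time: 5.52
ee_pos: [0.5727, -0.0195, 0.0495]
tcp_rot: [179.9, -50.0, 95.8]
wrist_force: [-0.1, -3.5, -1.5]
opening: 0.0002
[-0.05217944 -0.00105883  0.04948417]
-60 2705 [0.0837 0.085 ]
-45 2105 [0.0806 0.0816]
-30 19310 [0.1223 0.1315]
-15 3736 [0.1298 0.1305]
0 1157 [0.1279 0.1288]
15 1279 [0.1257 0.1273]
30 4753 [0.1241 0.1255]
45 1347 [0.1236 0.1242]
60 0 
75 0
```

The lid is now lifting, with the lip top up from 72 to 84 mm and contact felt. I'll continue the arc in short checked steps.

```bash
sed -i 's/d=.093/d=.090/' arc.py && python3 arc.py 8 24 9
```

```text
[-0.0522 -0.001   0.0489]
8 [0.002, -0.001, -0.0017]
10 [0.0053, -0.001, -0.0047]
12 [0.0087, -0.001, -0.0075]
14 [0.0122, -0.001, -0.0101]
16 [0.0159, -0.001, -0.0126]
18 [0.0196, -0.001, -0.015]
20 [0.0234, -0.001, -0.0171]
22 [0.0269, -0.001, -0.019]
24 [0.0304, -0.001, -0.0206]
```

```bash
cat > lid.py <<'E'
from h import *
R0,p=tool(); print('tcp_c',tc(p).round(4),'F',telemetry.get_obs()['wrist_force'].round(1))
w,P=shot('wrist'); q=((P-C)@CR); m=(abs(q[...,1])<.1)&(abs(q[...,1])>.02)&(q[...,0]>-.1)&(q[...,0]<.2)&(q[...,2]>.03)
s=q[m]; h=s-[.0405,0,.064]
# lip top outer strip: fit plane of points: angle of lip-top face (normal), dist from hinge 85..109
r=np.hypot(h[:,0],h[:,2]); a=np.degrees(np.arctan2(h[:,2],-h[:,0]))
k=(r>.095)&(r<.109); print('lip angle pct',np.percentile(a[k],[5,50,95]).round(1),'(subtract ~4.5 for lip top)', k.sum())
E
python3 -m inch '[[0.005,0,-0.005,0,0,0,1],[0.009,0,-0.008,0,0,0,1],[0.012,0,-0.01,0,0,0,1],[0.016,0,-0.013,0,0,0,1],[0.02,0,-0.015,0,0,0,1],[0.023,0,-0.017,0,0,0,1],[0.027,0,-0.019,0,0,0,1],[0.03,0,-0.021,0,0,0,1]]'
python3 lid.py; python3 arc.py 26 46 11
```

```text
time: 6.23
ee_pos: [0.572, -0.0155, 0.0855]
tcp_rot: [180.0, -50.1, 95.8]
wrist_force: [0.3, 0.1, 0.3]
opening: -0.0001
tcp_c [-0.0481 -0.0008  0.0855] F [0.3 0.1 0.3]
lip angle pct [ 3.4 34.8 38.5] (subtract ~4.5 for lip top) 7587
[-0.0482 -0.001   0.0862]
26 [0.0028, -0.001, -0.0013]
28 [0.0064, -0.0009, -0.0027]
30 [0.0101, -0.0009, -0.0039]
32 [0.0138, -0.0009, -0.005]
34 [0.0175, -0.0009, -0.0059]
36 [0.0213, -0.0009, -0.0067]
38 [0.0251, -0.0009, -0.0073]
40 [0.029, -0.0009, -0.0078]
42 [0.0322, -0.0009, -0.0081]
44 [0.0354, -0.0009, -0.0083]
46 [0.0386, -0.0009, -0.0084]
```

Run:
```python
from h import *
b,Q=shot('side'); w,P=shot('wrist')
save('c4',np.vstack([cv2.resize(b[140:220,290:410],(450,300),interpolation=2),cv2.resize(w[100:,100:550],(450,300))]))
```

```text
(no output)
```

View pics/c4.png

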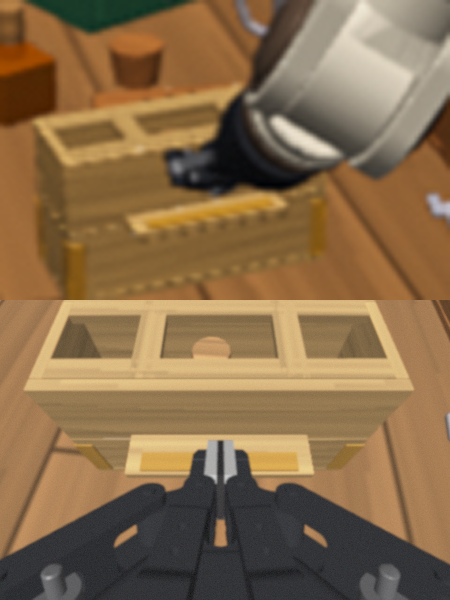

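The side view shows the finger above the lip again and the lid shut, while the wrist view shows the lip beneath the fingers. I'll retry with a flatter finger (62° from vertical) and finer steps.

Run:
```python
from h import *
S=tool(); print(tc(S[1]))
row(pc(-.13,0,.086),S[0]);row(pc(-.13,0,.035),tilt(62)); row(pc(-.052,0,.035),tilt(62))
```

```text
[-0.0482988  -0.00087516  0.08529065]
[-0.0519, -0.0009, -0.0631, 0.0, 0.0, 0.0] dist 0.082 ang 0.0
[-0.091, -0.0009, -0.0304, 0.0004, 0.2083, 0.0003] dist 0.096 ang 11.9
[-0.0409, -0.0009, 0.0294, 0.0004, 0.2083, 0.0003] dist 0.05 ang 11.9
```

```bash
python3 -m inch '[[-0.026,0,-0.031,0,0,0,1],[-0.052,0,-0.063,0,0,0,1],[-0.08,0,-0.04,0,0.1,0,1],[-0.091,0,-0.03,0,0.208,0,1],[-0.091,0,-0.03,0,0.208,0,1],[-0.091,0,-0.03,0,0.208,0,1],[-0.074,0,-0.01,0,0.208,0,1],[-0.057,0,0.01,0,0.208,0,1],[-0.041,0,0.029,0,0.208,0,1],[-0.041,0,0.029,0,0.208,0,1],[-0.041,0,0.029,0,0.208,0,1]]'
cat > lid.py <<'E'
from h import *
R0,p=tool(); o=telemetry.get_obs(); print('tcp_c',tc(p).round(4),'F_c',(CR.T@o['wrist_force']).round(1))
w,P=shot('wrist'); q=((P-C)@CR)
m=(abs(q[...,1])<.055)&(abs(q[...,1])>.035); s=q[m]; h=s-[.0405,0,.064]
b=[]
for t in np.arange(0,115,1.):   # lid angle whose lip-top strip (u .085...107, n=.008) has most points
    a=np.radians(t); u=-h[:,0]*np.cos(a)+h[:,2]*np.sin(a); n=h[:,0]*np.sin(a)+h[:,2]*np.cos(a)
    b.append(((u>.085)&(u<.107)&(abs(n-.008)<.0025)).sum())
print('lid deg',np.argmax(b),max(b))
E
python3 lid.py
python3 -c "
from h import *
for z in (.05,.056,.062,.068): row(pc(-.052,0,z))"
```

```text
time: 7.3
ee_pos: [0.5736, -0.0187, 0.0411]
tcp_rot: [179.0, -61.6, 96.9]
wrist_force: [0.2, 0.1, 0.8]
opening: -0.0
tcp_c [-0.0514 -0.002   0.0411] F_c [ 0.1 -0.2  0.8]
lid deg 0 2204
[0.0089, -0.0018, -0.0044, 0.0, 0.0, 0.0] dist 0.01 ang 0.0
[0.0142, -0.0018, -0.0072, 0.0, 0.0, 0.0] dist 0.016 ang 0.0
[0.0195, -0.0018, -0.0101, 0.0, 0.0, 0.0] dist 0.022 ang 0.0
[0.0247, -0.0017, -0.0129, 0.0, 0.0, 0.0] dist 0.028 ang 0.0
```

```bash
python3 -m inch '[[0.005,0,-0.003,0,0,0,1],[0.01,0,-0.005,0,0,0,1],[0.015,0,-0.008,0,0,0,1],[0.02,0,-0.01,0,0,0,1],[0.025,0,-0.013,0,0,0,1]]'
python3 lid.py
```

```text
time: 7.77
ee_pos: [0.5725, -0.0199, 0.0636]
tcp_rot: [-180.0, -62.0, 95.7]
wrist_force: [0.6, -0.5, 0.5]
opening: 0.0
tcp_c [-0.0526 -0.0008  0.0636] F_c [-0.6 -0.6  0.5]
lid deg 0 1936
```

Run:
```python
from h import *
b,Q=shot('side'); w,P=shot('wrist')
save('c5',np.vstack([cv2.resize(b[150:210,300:390],(450,300),interpolation=2),cv2.resize(w[180:360,185:455],(450,300))]))
q=(P-C)@CR
for n in range(-20,21,4):
    m=(abs(q[...,1]-n/1000)<.002)&(q[...,0]<-.035)&(q[...,0]>-.1)&(q[...,2]>.02); s=q[m]; s=s[np.argsort(s[:,0])]; print(n,[tuple((1000*x[[0,2]]).round().astype(int).tolist()) for x in s[::max(1,len(s)//12)]])
```

```text
-20 [(-68, 66), (-65, 73), (-60, 74), (-50, 72), (-42, 71), (-40, 97), (-39, 86), (-39, 113), (-39, 107), (-39, 90), (-38, 114), (-38, 86), (-36, 124)]
-16 [(-100, 97), (-66, 74), (-60, 74), (-51, 72), (-42, 71), (-40, 83), (-39, 108), (-39, 99), (-39, 80), (-39, 92), (-39, 70), (-38, 112), (-36, 124)]
-12 [(-100, 97), (-92, 93), (-84, 88), (-65, 72), (-57, 74), (-46, 71), (-40, 91), (-39, 106), (-39, 87), (-39, 98), (-39, 98), (-38, 86), (-36, 124)]
-8 [(-100, 102), (-92, 97), (-83, 92), (-63, 74), (-54, 74), (-43, 71), (-40, 86), (-39, 73), (-39, 107), (-39, 123), (-39, 84), (-38, 81), (-35, 123)]
-4 [(-100, 101), (-93, 98), (-86, 94), (-77, 89), (-57, 74), (-46, 72), (-40, 91), (-39, 100), (-39, 121), (-39, 83), (-39, 95), (-38, 110), (-36, 124)]
0 [(-100, 102), (-94, 98), (-86, 95), (-76, 89), (-56, 73), (-45, 71), (-40, 95), (-39, 118), (-39, 75), (-39, 91), (-39, 95), (-38, 99), (-35, 124)]
4 [(-100, 102), (-93, 98), (-85, 93), (-75, 88), (-55, 73), (-44, 71), (-40, 82), (-39, 71), (-39, 99), (-39, 79), (-39, 110), (-38, 96), (-36, 124)]
8 [(-99, 97), (-91, 93), (-83, 89), (-65, 73), (-56, 74), (-45, 70), (-40, 121), (-39, 95), (-39, 104), (-39, 115), (-39, 103), (-38, 103), (-35, 123)]
12 [(-100, 97), (-89, 90), (-67, 71), (-61, 73), (-51, 71), (-41, 71), (-39, 110), (-39, 93), (-39, 78), (-39, 99), (-39, 81), (-38, 105), (-36, 124)]
16 [(-67, 71), (-65, 74), (-59, 74), (-50, 72), (-41, 71), (-40, 120), (-39, 108), (-39, 92), (-39, 88), (-39, 72), (-39, 74), (-38, 88), (-35, 123)]
20 [(-68, 67), (-65, 74), (-60, 74), (-51, 72), (-42, 72), (-40, 110), (-39, 84), (-39, 71), (-39, 98), (-39, 95), (-39, 115), (-38, 108), (-37, 123)]
```

View pics/c5.png

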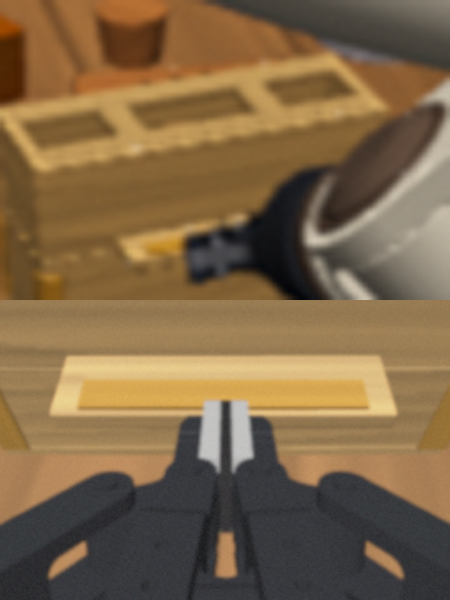

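Depth explains it. The finger's upper face lies on the expected line, but the visible tip ends about 18 mm short of the TCP, near x_c -65 mm, so it only grazed the lip edge. I'll re-enter with that offset, keeping the approach height.

Run:
```python
from h import *
print(bot.grip_depth); S=tool(); print(tc(S[1]))
row(pc(-.11,0,.064),tilt(62));row(pc(-.11,0,.031),tilt(62)); row(pc(-.036,0,.031),tilt(62))
```

```text
0.0187
[-0.05244905 -0.00093163  0.06340379]
[-0.0265, -0.0009, -0.0511, 0.0007, 0.0005, 0.0002] dist 0.058 ang 0.0
[-0.0556, -0.0009, -0.0356, 0.0007, 0.0005, 0.0002] dist 0.066 ang 0.0
[-0.0209, -0.001, 0.0297, 0.0007, 0.0005, 0.0002] dist 0.036 ang 0.0
```

```bash
python3 -m inch '[[-0.013,0,-0.026,0,0,0,1],[-0.026,0,-0.051,0,0,0,1],[-0.055,0,-0.036,0,0,0,1],[-0.055,0,-0.036,0,0,0,1],[-0.055,0,-0.036,0,0,0,1],[-0.04,0,-0.01,0,0,0,1],[-0.03,0,0.01,0,0,0,1],[-0.021,0,0.03,0,0,0,1],[-0.021,0,0.03,0,0,0,1],[-0.021,0,0.03,0,0,0,1]]'
python3 lid.py
cat > arc.py <<'E'
from h import *
import sys
T=.018
R0,p=tool(); zt=CR.T@R0[:,2]; tl=np.degrees(np.arctan2(zt[0],-zt[2])); print('tilt',tl.round(1),tc(p).round(4))
for t in np.linspace(float(sys.argv[1]),float(sys.argv[2]),int(sys.argv[3])):
    a=np.radians(t); d=.090
    rel=np.radians((90-tl)-t)   # finger vs lid plane, >0: edge contact
    off=.011/np.cos(rel)+.019*np.tan(rel) if rel>0 else .011*np.cos(rel)
    tip=np.array([.0405-d*np.cos(a)-off*np.sin(a),0,.064+d*np.sin(a)-off*np.cos(a)])
    print(round(t),(R0.T@(C+CR@(tip+T*zt)-p)).round(3).tolist())
E
python3 arc.py 2 24 12
```

```text
time: 8.75
ee_pos: [0.5704, -0.0013, 0.0321]
tcp_rot: [179.9, -62.0, 96.0]
wrist_force: [0.4, -0.6, -1.0]
opening: 0.0001
tcp_c [-0.0339 -0.0006  0.0321] F_c [-0.6 -0.4 -1. ]
lid deg 0 2909
tilt 62.0 [-0.0349 -0.0008  0.0319]
2 [0.005, -0.001, -0.002]
4 [0.008, -0.001, -0.004]
6 [0.012, -0.001, -0.007]
8 [0.015, -0.001, -0.009]
10 [0.019, -0.001, -0.011]
12 [0.023, -0.001, -0.012]
14 [0.026, -0.001, -0.014]
16 [0.03, -0.001, -0.015]
18 [0.034, -0.001, -0.017]
20 [0.038, -0.001, -0.018]
22 [0.041, -0.001, -0.019]
24 [0.045, -0.001, -0.019]
```

```bash
python3 -m inch '[[0.005,0,-0.002,0,0,0,1],[0.008,0,-0.004,0,0,0,1],[0.012,0,-0.007,0,0,0,1],[0.015,0,-0.009,0,0,0,1],[0.019,0,-0.011,0,0,0,1],[0.023,0,-0.012,0,0,0,1],[0.026,0,-0.014,0,0,0,1],[0.03,0,-0.015,0,0,0,1],[0.034,0,-0.017,0,0,0,1],[0.038,0,-0.018,0,0,0,1],[0.041,0,-0.019,0,0,0,1],[0.045,0,-0.019,0,0,0,1]]'
python3 lid.py
python3 arc.py 26 48 12
```

```text
time: 9.8
ee_pos: [0.5703, 0.0014, 0.0795]
tcp_rot: [180.0, -62.0, 95.8]
wrist_force: [1.0, -1.0, -1.2]
opening: -0.0001
tcp_c [-0.0312 -0.0008  0.0795] F_c [-1.1 -0.9 -1.2]
lid deg 23 1427
tilt 62.0 [-0.0309 -0.0009  0.0802]
26 [0.004, -0.001, -0.001]
28 [0.008, -0.001, -0.001]
30 [0.011, -0.001, -0.002]
32 [0.014, -0.001, -0.002]
34 [0.018, -0.001, -0.002]
36 [0.021, -0.001, -0.002]
38 [0.024, -0.001, -0.002]
40 [0.027, -0.001, -0.002]
42 [0.031, -0.001, -0.001]
44 [0.034, -0.001, -0.001]
46 [0.037, -0.001, -0.0]
48 [0.04, -0.001, 0.001]
```

```bash
python3 -m inch '[[0.004,0,-0.001,0,0,0,1],[0.008,0,-0.001,0,0,0,1],[0.011,0,-0.002,0,0,0,1],[0.014,0,-0.002,0,0,0,1],[0.018,0,-0.002,0,0,0,1],[0.021,0,-0.002,0,0,0,1],[0.024,0,-0.002,0,0,0,1],[0.027,0,-0.002,0,0,0,1],[0.031,0,-0.001,0,0,0,1],[0.034,0,-0.001,0,0,0,1],[0.037,0,0,0,0,0,1],[0.04,0,0.001,0,0,0,1]]'
python3 lid.py
python3 arc.py 50 72 12
```

```text
time: 10.85
ee_pos: [0.5684, 0.0211, 0.1144]
tcp_rot: [180.0, -62.0, 95.8]
wrist_force: [-0.4, -1.6, -0.5]
opening: 0.0001
tcp_c [-0.0113 -0.0008  0.1144] F_c [-1.6  0.5 -0.5]
lid deg 76 658
tilt 62.0 [-0.011  -0.0009  0.1148]
50 [0.004, -0.001, 0.0]
52 [0.007, -0.001, 0.001]
54 [0.01, -0.001, 0.002]
56 [0.013, -0.001, 0.003]
58 [0.016, -0.001, 0.005]
60 [0.019, -0.001, 0.006]
62 [0.022, -0.001, 0.008]
64 [0.025, -0.001, 0.009]
66 [0.028, -0.001, 0.011]
68 [0.031, -0.001, 0.013]
70 [0.033, -0.001, 0.015]
72 [0.036, -0.001, 0.017]
```

```bash
python3 -m inch '[[0.004,0,0,0,0,0,1],[0.007,0,0.001,0,0,0,1],[0.01,0,0.002,0,0,0,1],[0.013,0,0.003,0,0,0,1],[0.016,0,0.005,0,0,0,1],[0.019,0,0.006,0,0,0,1],[0.022,0,0.008,0,0,0,1],[0.025,0,0.009,0,0,0,1],[0.028,0,0.011,0,0,0,1],[0.031,0,0.013,0,0,0,1],[0.033,0,0.015,0,0,0,1],[0.036,0,0.018,0,0,0,1]]'
python3 - <<'E'
from h import *
S=tool();o=telemetry.get_obs();print(tc(S[1]),CR.T@o['wrist_force'])
b,Q=shot('side'); q=(Q-C)@CR
m=(abs(q[...,1])<.1)&(q[...,0]>-.03)&(q[...,0]<.2)&(q[...,2]>.09)&(abs(q[...,1])>.04); s=q[m]-[.0405,0,.064]
a=np.degrees(np.arctan2(s[:,2],-s[:,0])); print(np.percentile(a,[2,25,50,75,98]).round(), m.sum(), 'zmax',s[:,2].max()+.064)
row(pc(-.08,0,.22),tilt(0)); row(pc(-.06,0,.18))
E
```

```text
time: 11.9
ee_pos: [0.565, 0.0538, 0.1374]
tcp_rot: [-180.0, -62.0, 95.8]
wrist_force: [0.3, -0.5, 0.6]
opening: -0.0
[ 0.0215538  -0.00075824  0.13737123] [-0.48786417 -0.29836813  0.61192162]
[ 67.  71.  86.  98. 149.] 386 zmax 0.16819962164426439
[0.0247, -0.0008, -0.1288, 0.0002, -1.082, 0.0002] dist 0.131 ang 62.0
[-0.0013, -0.0008, -0.0924, 0.0, 0.0, 0.0] dist 0.092 ang 0.0
```

The force has nearly gone and side-camera points show the lid near or past upright. I'll withdraw, straighten the tool, partly open, and move towards the round bottle.

```bash
python3 -m inch '[[0,0,-0.03,0,0,0,1],[0,0,-0.07,0,0,0,1],[0.0,0,-0.11,0,0,0,1],[0.02,0,-0.14,0,-0.12,0,0.5],[0.025,0,-0.16,0,-0.24,0,0.5],[0.025,0,-0.16,0,-0.5,0,0.5],[0.025,0,-0.16,0,-0.7,0,0.5],[0.025,0,-0.16,0,-0.9,0,0.5],[0.025,0,-0.16,0,-1.082,0,0.5],[0.025,0,-0.16,0,-1.082,0,0.5],[0.025,0,-0.16,0,-1.082,0,0.5],[0.025,0,-0.16,0,-1.082,0,0.5]]'
python3 - <<'E'
from h import *
S=tool();print(tc(S[1]))
row((.4855,-.326,.20),down(95.8))
E
```

```text
time: 12.95
ee_pos: [0.5783, -0.0747, 0.2367]
tcp_rot: [179.7, 0.4, 95.8]
wrist_force: [-0.3, -0.0, -0.1]
opening: 0.0427
[-0.10766398 -0.00104365  0.23666256]
[-0.2404, -0.1179, 0.0378, 0.0044, 0.0068, -0.0] dist 0.27 ang 0.5
```

```bash
python3 -m inch '[[-0.035,-0.017,0.005,0,0,0,0.5],[-0.07,-0.034,0.01,0,0,0,0.5],[-0.105,-0.051,0.015,0,0,0,0.5],[-0.14,-0.068,0.02,0,0,0,0.5],[-0.175,-0.085,0.026,0,0,0,0.5],[-0.21,-0.102,0.032,0,0,0,0.5],[-0.24,-0.118,0.038,0.004,0.007,0,0.5],[-0.24,-0.118,0.038,0.004,0.007,0,0.5],[-0.24,-0.118,0.038,0.004,0.007,0,0.5]]'
cat > look.py <<'E'
from h import *
import sys
S=tool(); print('tcp',S[1].round(4))
b,Q=shot('side'); a,P=shot('top'); w,W=shot('wrist')
np.savez('s1.npz',a=a,P=P,b=b,Q=Q,w=w,W=W,Rt=S[0],p=S[1])
m=(abs(Q[...,0]-S[1][0])<.1)&(abs(Q[...,1]-S[1][1])<.08)&(Q[...,2]>.115)
z=np.sort(Q[m][:,2]); print('gripper lowest z in side',z[:12:3].round(4),len(z))
q=(P-C)@CR
m=(abs(q[...,0])<.035)&(abs(q[...,1])<.1)&(q[...,2]>.1)&(q[...,2]<.125); print('corks in case (cx,cy,z):')
n,lab=cv2.connectedComponents(m.astype(np.uint8))
for i in range(1,n):
    s=q[lab==i]
    if len(s)>30: print(len(s),((s[:,:2].min(0)+s[:,:2].max(0))/2).round(4),s[:,2].mean().round(4))
m=(abs(q[...,1])<.1)&(q[...,0]>.03)&(q[...,0]<.2)&(q[...,2]>.1); s=q[m]; print('lid pts',len(s),s.min(0).round(3),s.max(0).round(3))
save(sys.argv[1],np.vstack([a[90:260,140:520],w[100:300,130:510]]))
E
python3 look.py c6
```

```text
time: 13.7
ee_pos: [0.4838, -0.3272, 0.1958]
tcp_rot: [-179.7, -0.5, 95.6]
wrist_force: [0.7, -0.9, 0.2]
opening: 0.043
tcp [ 0.4838 -0.3272  0.1958]
gripper lowest z in side [0.2221 0.2238 0.2255 0.226 ] 11007
corks in case (cx,cy,z):
121 [-0.0004  0.0066] 0.111
lid pts 2684 [ 0.053 -0.1    0.1  ] [0.123 0.1   0.17 ]
```

View pics/c6.png

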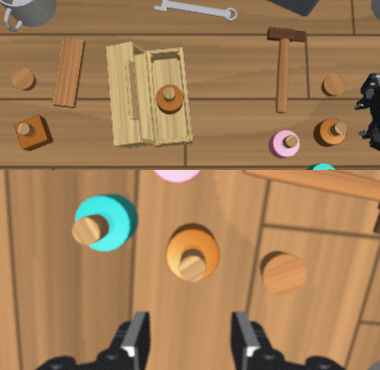

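The top view shows the lid standing open, with the kept bottle at case y ≈ +6.6 mm. The wrist view shows the amber round bottle ahead of the open fingers, pink and turquoise clear. The fingertips measure about 26 mm above the reported TCP at this opening. I'll check the tip centre in tool axes before descending.

Run:
```python
from h import *
z=np.load('s1.npz'); W=z['W'];Rt=z['Rt'];p=z['p']
t=(W-p)@Rt; print('cam',)
m=(t[...,2]>-.06)&(t[...,2]<.0)
for lo in np.arange(-.06,0,.005):
    k=(t[...,2]>lo)&(t[...,2]<lo+.005); s=t[k]
    if len(s): print(round(lo,3),len(s),'x',s[:,0].min().round(3),s[:,0].max().round(3),'|y|',np.abs(s[:,1]).min().round(3),np.abs(s[:,1]).max().round(3),'ymean',s[:,1].mean().round(4))
# round cork from wrist
q=W; k=(q[...,2]>.1)&(q[...,2]<.112)&(np.hypot(q[...,0]-.4855,q[...,1]+.326)<.03); s=q[k]; print('round cork wrist',len(s),((s.min(0)+s.max(0))/2).round(4))
k=(q[...,2]>.052)&(q[...,2]<.058)&(np.hypot(q[...,0]-.4855,q[...,1]+.326)<.04); s=q[k]; print('body wrist',((s.min(0)+s.max(0))/2).round(4),np.ptp(s,0))
# side view tips xy
Q=z['Q']; m=(abs(Q[...,0]-p[0])<.06)&(abs(Q[...,1]-p[1])<.05)&(Q[...,2]>.215)&(Q[...,2]<.24); s=((Q[m]-p)@Rt); print('side tips tool',s.min(0).round(3),s.max(0).round(3))
row((.4855,-.326,.12),down(95.8))
```

```text
cam
-0.06 502 x -0.008 0.015 |y| 0.02 0.036 ymean 0.0011
-0.055 462 x -0.009 0.014 |y| 0.02 0.036 ymean 0.0011
-0.05 413 x -0.009 0.014 |y| 0.02 0.036 ymean 0.0001
-0.045 371 x -0.008 0.014 |y| 0.02 0.035 ymean 0.0004
-0.04 326 x -0.008 0.014 |y| 0.02 0.035 ymean 0.0008
-0.035 170 x -0.008 0.014 |y| 0.02 0.033 ymean -0.0006
-0.03 19 x 0.001 0.008 |y| 0.02 0.023 ymean 0.0023
round cork wrist 579 [ 0.4868 -0.3266  0.1034]
body wrist [ 0.4869 -0.3265  0.055 ] [0.05861291 0.05778181 0.00587546]
side tips tool [-0.014 -0.036 -0.044] [ 0.01   0.033 -0.026]
[-0.0014, 0.0004, 0.0769, -0.0035, -0.0069, 0.0006] dist 0.077 ang 0.4
```

```bash
python3 -c "
from h import *
row((.4862,-.3263,.045),down(95.8))"
```

```text
[-0.0023, 0.0013, 0.1519, -0.0035, -0.0069, 0.0006] dist 0.152 ang 0.4
```

```bash
python3 -m inch '[[-0.002,0.001,0.03,-0.003,-0.007,0,0.5],[-0.002,0.001,0.06,-0.003,-0.007,0,0.5],[-0.002,0.001,0.09,-0.003,-0.007,0,0.5],[-0.002,0.001,0.12,-0.003,-0.007,0,0.5],[-0.002,0.001,0.14,-0.003,-0.007,0,0.5],[-0.002,0.001,0.152,-0.003,-0.007,0,0.5],[-0.002,0.001,0.152,-0.003,-0.007,0,0.5],[-0.002,0.001,0.152,-0.003,-0.007,0,0.8],[-0.002,0.001,0.152,-0.003,-0.007,0,1],[-0.002,0.001,0.152,-0.003,-0.007,0,1],[-0.002,0.001,0.152,-0.003,-0.007,0,1]]' 40
```

```text
time: 14.77
ee_pos: [0.4862, -0.3272, 0.0461]
tcp_rot: [179.9, 0.1, 95.8]
wrist_force: [-0.2, 0.6, 3.0]
opening: 0.025
```

```bash
python3 -m inch '[[0,0,-0.01,0,0,0,1],[0,0,-0.03,0,0,0,1],[0,0,-0.06,0,0,0,1],[0,0,-0.09,0,0,0,1],[0,0,-0.12,0,0,0,1],[0,0,-0.12,0,0,0,1]]'
cat > held.py <<'E'
from h import *
S=tool(); o=telemetry.get_obs(); print('tcp',S[1].round(4),'F',o['wrist_force'].round(1),'T',o['torque'].round(2),'open',o['opening'])
b,Q=shot('side'); w,W=shot('wrist')
t=(Q-S[1])@S[0]
m=(np.hypot(t[...,0],t[...,1])<.045)&(t[...,2]>-.02)&(t[...,2]<.12); 
m&=(b[...,0].astype(int)-b[...,2]>60)  # amber
s=t[m]; print('amber n',len(s),'tool z range',np.percentile(s[:,2],[1,99]).round(4),'x',np.percentile(s[:,0],[1,99]).round(4),'y',np.percentile(s[:,1],[1,99]).round(4))
E
python3 held.py; python3 -c "
from h import *
p=pc(0,-.064,.2); print(p); row(p,down(95.8))"
```

```text
time: 15.27
ee_pos: [0.487, -0.328, 0.172]
tcp_rot: [179.7, 0.3, 95.8]
wrist_force: [1.9, -0.3, -2.6]
opening: 0.0244
tcp [ 0.487 -0.328  0.172] F [ 1.9 -0.3 -2.6] T [-0.06 -0.05  0.03] open 0.02439201781310237
amber n 814 tool z range [-0.0181  0.0451] x [-0.0333  0.0174] y [-0.0308  0.0239]
[0.63007237 0.0387676  0.2       ]
[0.3496, 0.1803, -0.0343, 0.0009, 0.0017, -0.0004] dist 0.395 ang 0.1
```

The round bottle is lifted (opening 24 mm, bottom about 45 mm below the TCP). I'll carry it over the far slot.

```bash
python3 -m inch '[[0.03,0.015,-0.034,0,0,0,1],[0.065,0.034,-0.034,0,0,0,1],[0.1,0.052,-0.034,0,0,0,1],[0.135,0.07,-0.034,0,0,0,1],[0.17,0.088,-0.034,0,0,0,1],[0.205,0.106,-0.034,0,0,0,1],[0.24,0.124,-0.034,0,0,0,1],[0.275,0.142,-0.034,0,0,0,1],[0.31,0.16,-0.034,0,0,0,1],[0.34,0.176,-0.01,0,0.002,0,1],[0.35,0.18,0.03,0,0.002,0,1],[0.35,0.18,0.05,0,0.002,0,1]]'
cat > fit.py <<'E'
from h import *
S=tool(); print('tcp_c',tc(S[1]).round(4))
b,Q=shot('side'); w,W=shot('wrist')
for n,I,X in (('side',b,Q),('wrist',w,W)):
    q=(X-C)@CR; I=I.astype(int); am=(I[...,0]-I[...,2]>60)&(I[...,0]-I[...,1]>25)
    t=q-tc(S[1]); m=am&(np.hypot(t[...,0],t[...,1])<.045)&(q[...,2]>S[1][2]-.05)&(q[...,2]<S[1][2]+.012)
    if m.sum()>20:
        s=q[m]; r=np.percentile(s,[1,99],axis=0); A=np.c_[2*s[:,:2],np.ones(len(s))]; k=(s[:,2]<S[1][2]+.004)&(s[:,2]>S[1][2]-.04); c=np.linalg.lstsq(A[k],(s[k,:2]**2).sum(1),rcond=None)[0]
        print(n,'bottle',m.sum(),r.round(4).tolist(),'circle',c[:2].round(4),'r',np.sqrt(c[2]+c[:2]@c[:2]).round(4))
    k=(q[...,2]>.060)&(q[...,2]<.068)&(abs(q[...,1])<.09)&(abs(q[...,0])<.045)
    s=q[k]; f=s[s[:,0]<-.028]; g=s[s[:,0]>.028]
    for h,l in ((f,'front rim'),(g,'back rim')):
        if len(h)>20: print(n,l,len(h),np.percentile(h[:,0],[2,50,98]).round(4))
    k=(q[...,2]>.060)&(q[...,2]<.068)&(abs(q[...,0])<.03); s=q[k]
    for sg in(-1,1):
        h=s[s[:,1]*sg>.09]
        if len(h)>10: print(n,'end rim',sg,len(h),np.percentile(h[:,1],[2,50,98]).round(4))
np.savez('s2.npz',b=b,w=w)
E
python3 fit.py
```

```text
time: 16.37
ee_pos: [0.6279, 0.0427, 0.1081]
tcp_rot: [-179.6, -0.2, 96.0]
wrist_force: [-0.0, -0.3, -5.9]
opening: 0.0248
tcp_c [ 0.0041 -0.0622  0.1081]
side bottle 488 [[-0.0379, -0.1007, 0.0598], [0.0379, -0.03, 0.1187]] circle [ 0.0028 -0.06  ] r 0.0302
side front rim 139 [-0.044  -0.0385 -0.0306]
side back rim 115 [0.0291 0.0387 0.0444]
side end rim -1 59 [-0.4007 -0.2641 -0.094 ]
side end rim 1 75 [0.1005 0.4978 0.6363]
wrist bottle 6036 [[-0.0128, -0.104, 0.0595], [0.0473, -0.0194, 0.1179]] circle [ 0.0218 -0.0616] r 0.0192
wrist front rim 1175 [-0.0387 -0.0343 -0.0306]
wrist back rim 2966 [0.0297 0.0385 0.0431]
wrist end rim -1 1500 [-0.2677 -0.1053 -0.0977]
wrist end rim 1 904 [0.097  0.1001 0.1053]
```

```bash
python3 -c "
from h import *
print(tc(tool()[1])); row(pc(0.0,-.065,.118),down(95.8))"
```

```text
[ 0.00180329 -0.06010926  0.10778562]
[-0.0018, 0.0048, -0.0103, -0.0115, -0.0023, 0.0012] dist 0.011 ang 0.7
```

```bash
python3 -m inch '[[-0.002,0.005,-0.01,-0.011,-0.002,0,1],[-0.002,0.005,-0.01,-0.011,-0.002,0,1],[-0.002,0.005,-0.01,-0.011,-0.002,0,1],[-0.002,0.005,-0.01,-0.011,-0.002,0,1]]'
python3 fit.py; python3 -c "
from h import *
print(tc(tool()[1])); row(pc(0.0,-.065,.052),down(95.8))"
```

```text
time: 16.8
ee_pos: [0.6353, 0.0374, 0.1267]
tcp_rot: [179.2, 0.0, 95.7]
wrist_force: [0.4, 0.1, -3.5]
opening: 0.025
tcp_c [-0.0019 -0.0691  0.1267]
side bottle 433 [[-0.0373, -0.0922, 0.0815], [0.0155, -0.037, 0.1377]] circle [-0.0081 -0.0662] r 0.0264
side front rim 133 [-0.0438 -0.0381 -0.0303]
side back rim 121 [0.0288 0.0376 0.0445]
side end rim -1 57 [-0.3994 -0.2653 -0.0957]
side end rim 1 73 [0.1003 0.4977 0.6376]
wrist bottle 4028 [[-0.0044, -0.0966, 0.0846], [0.027, -0.0408, 0.137]] circle [-0.0029 -0.0689] r 0.0298
wrist front rim 1264 [-0.0386 -0.0342 -0.0308]
wrist back rim 2542 [0.034  0.0386 0.0433]
wrist end rim -1 922 [-0.2677 -0.2624 -0.0978]
wrist end rim 1 793 [0.0968 0.1001 0.1052]
[-0.00163165 -0.06858373  0.12550928]
[0.0016, -0.0044, 0.0735, 0.0116, 0.0, -0.0009] dist 0.074 ang 0.7
```

```bash
python3 -m inch '[[0,0,0,0,0,0,1],[0,0,0,0,0,0,1]]'
python3 fit.py | grep -E "tcp|bottle"; python3 -c "
from h import *
print(tc(tool()[1])); row(pc(0.0,-.065,.052),down(95.8))"
```

```text
time: 17.07
ee_pos: [0.6344, 0.0379, 0.1245]
tcp_rot: [179.4, 0.0, 95.8]
wrist_force: [-0.1, -0.4, -3.4]
opening: 0.0248
tcp_c [-0.0013 -0.0682  0.1245]
side bottle 442 [[-0.0369, -0.0918, 0.0794], [0.0158, -0.0363, 0.1352]] circle [-0.0066 -0.0653] r 0.0274
wrist bottle 3990 [[-0.0038, -0.0959, 0.0832], [0.0275, -0.0402, 0.1347]] circle [-0.0024 -0.0683] r 0.0298
[-0.00120752 -0.06816626  0.12429652]
[0.0012, -0.0039, 0.0723, 0.0099, 0.0, -0.0003] dist 0.072 ang 0.6
```

```bash
python3 -m inch '[[0.0018,-0.0033,0,0.01,0,0,1],[0.0018,-0.0033,0.004,0.01,0,0,1],[0.0018,-0.0033,0.012,0.01,0,0,1],[0.0018,-0.0033,0.02,0.01,0,0,1],[0.0018,-0.0033,0.028,0.01,0,0,1],[0.0018,-0.0033,0.028,0.01,0,0,1]]'
python3 fit.py | grep -E "tcp|bottle"; python3 -c "
from h import *
row(pc(0.0,-.065,.052),down(95.8));print(telemetry.get_obs()['wrist_force'])"
```

```text
time: 17.67
ee_pos: [0.6301, 0.0395, 0.0934]
tcp_rot: [-179.8, -0.0, 95.8]
wrist_force: [0.2, 0.1, -3.7]
opening: 0.0249
tcp_c [ 0.0007 -0.0641  0.0934]
side bottle 504 [[-0.0427, -0.1002, 0.045], [0.0338, -0.0319, 0.1036]] circle [-0.0009 -0.0654] r 0.0332
wrist bottle 5621 [[-0.0141, -0.1045, 0.0528], [0.0435, -0.0211, 0.1042]] circle [ 0.     -0.0636] r 0.0387
[-0.0007, 0.0003, 0.0435, -0.0013, -0.0001, -0.0002] dist 0.044 ang 0.1
[-0.39501678  0.34104876 -3.92248112]
```

```bash
python3 -m inch '[[-0.0005,0,0.01,0,0,0,1],[-0.0005,0,0.02,0,0,0,1],[-0.0005,0,0.03,0,0,0,1],[-0.0005,0,0.036,0,0,0,1],[-0.0005,0,0.038,0,0,0,1],[-0.0005,0,0.039,0,0,0,1],[-0.0005,0,0.04,0,0,0,1],[-0.0005,0,0.041,0,0,0,1]]'
```

```text
time: 18.43
ee_pos: [0.6315, 0.0391, 0.0557]
tcp_rot: [180.0, -0.0, 95.8]
wrist_force: [-0.7, 2.0, -2.9]
opening: 0.025
```

```bash
python3 -m inch '[[0,0,0.001,0,0,0,1],[0,0,0.002,0,0,0,1],[0,0,0.003,0,0,0,1],[0,0,0.004,0,0,0,1],[0,0,0.004,0,0,0,1]]'
```

```text
time: 18.85
ee_pos: [0.6316, 0.0389, 0.0522]
tcp_rot: [179.9, 0.0, 95.8]
wrist_force: [-0.6, 0.5, 3.1]
opening: 0.0245
```

Touchdown is gentle: force z goes from -3.7 to +3.1 N. I'll release, rise, and go to the kept bottle.

```bash
python3 -m inch '[[0,0,0,0,0,0,0.5],[0,0,0,0,0,0,0.5],[0,0,0,0,0,0,0.5],[0,0,0,0,0,0,0.5],[0,0,-0.02,0,0,0,0.5],[0,0,-0.05,0,0,0,0.5],[0,0,-0.08,0,0,0,0.5],[0,-0.03,-0.1,0,0,0,0.5],[0,-0.05,-0.1,0,0,0,0.5],[0,-0.07,-0.1,0,0,0,0.5],[0,-0.07,-0.1,0,0,0,0.5],[0,-0.07,-0.1,0,0,0,0.5]]' 30
cat > corks.py <<'E'
from h import *
S=tool(); print('tcp_c',tc(S[1]).round(4))
w,W=shot('wrist'); q=(W-C)@CR
m=(abs(q[...,0])<.035)&(abs(q[...,1])<.1)&(q[...,2]>.1)&(q[...,2]<.118)
n,lab=cv2.connectedComponents(m.astype(np.uint8))
for i in range(1,n):
    s=q[lab==i]
    if len(s)>60: print(len(s),((s[:,:2].min(0)+s[:,:2].max(0))/2).round(4),np.ptp(s,0)[:2].round(3),s[:,2].mean().round(4))
E
python3 corks.py
```

```text
time: 19.85
ee_pos: [0.5615, 0.0319, 0.1519]
tcp_rot: [179.9, 0.0, 95.8]
wrist_force: [0.6, -0.6, 0.3]
opening: 0.0426
tcp_c [0.     0.0049 0.1519]
918 [0.0017 0.0052] [0.026 0.025] 0.1099
969 [-0.0003 -0.0644] [0.025 0.025] 0.1096
```

```bash
python3 -m inch '[[0.0005,-0.001,0.03,0,0,0,0.5],[0.0005,-0.001,0.06,0,0,0,0.5],[0.0005,-0.001,0.085,0,0,0,0.5],[0.0005,-0.001,0.097,0,0,0,0.5],[0.0005,-0.001,0.098,0,0,0,0.5],[0.0005,-0.001,0.098,0,0,0,0.8],[0.0005,-0.001,0.098,0,0,0,1],[0.0005,-0.001,0.098,0,0,0,1],[0.0005,-0.001,0.098,0,0,0,1],[0.0005,-0.001,0.098,0,0,0,1]]' 30
python3 -c "
from h import *
print(tc(tool()[1]))"
```

```text
time: 20.73
ee_pos: [0.5612, 0.0324, 0.0543]
tcp_rot: [179.9, 0.0, 95.8]
wrist_force: [-0.0, -0.7, 0.2]
opening: 0.0249
[0.00062261 0.00516986 0.05434522]
```

Gripped at y_c = 5.2. I'll lift 2 mm, shift 7 mm towards the far end (tool +y), lower 2 mm and release.

```bash
python3 -m inch '[[0,0,-0.002,0,0,0,1],[0,0.002,-0.002,0,0,0,1],[0,0.004,-0.002,0,0,0,1],[0,0.006,-0.002,0,0,0,1],[0,0.007,-0.002,0,0,0,1],[0,0.007,-0.002,0,0,0,1],[0,0.007,-0.001,0,0,0,1],[0,0.007,0,0,0,0,1],[0,0.007,0.0003,0,0,0,1]]'
python3 -m inch '[[0,0,0,0,0,0,0.5],[0,0,0,0,0,0,0.5],[0,0,0,0,0,0,0.5],[0,0,0,0,0,0,0.5],[0,0,-0.02,0,0,0,0.5],[0,0,-0.05,0,0,0,0.5],[0,0,-0.09,0,0,0,0.5],[0,0,-0.13,0,0,0,0.5],[0,0,-0.17,0,0,0,0.5],[0,0,-0.17,0,0,0,0.5]]'
python3 corks.py; python3 -c "
from h import *
row((.4853,.335,.20),down(111.1)); row((.4853,.335,.20),down(95.8+15.5))"
```

```text
time: 21.48
ee_pos: [0.5677, 0.0331, 0.0543]
tcp_rot: [179.9, 0.0, 95.8]
wrist_force: [-4.4, -0.7, 9.3]
opening: 0.0251
time: 22.32
ee_pos: [0.5695, 0.0332, 0.2316]
tcp_rot: [179.4, 0.0, 95.8]
wrist_force: [1.3, 0.4, 1.0]
opening: 0.043
tcp_c [ 0.0005 -0.0032  0.2316]
507 [ 0.0016 -0.0012] [0.025 0.025] 0.11
495 [-0.0005 -0.0648] [0.025 0.024] 0.1098
[0.3088, -0.0532, 0.0273, 0.0074, 0.0013, -0.2673] dist 0.315 ang 15.3
[0.3088, -0.0532, 0.0273, 0.0074, 0.0013, -0.2708] dist 0.315 ang 15.5
```

```bash
python3 -m inch '[[0.04,-0.007,-0.03,0,0,0,0.5],[0.08,-0.014,-0.03,0,0,-0.1,0.5],[0.12,-0.021,-0.03,0,0,-0.2,0.5],[0.16,-0.028,-0.03,0.007,0,-0.267,0.5],[0.2,-0.035,-0.03,0.007,0,-0.267,0.5],[0.24,-0.042,-0.01,0.007,0,-0.267,0.5],[0.275,-0.048,0.015,0.007,0,-0.267,0.5],[0.3,-0.052,0.027,0.007,0,-0.267,0.5],[0.309,-0.053,0.027,0.007,0,-0.267,0.5],[0.309,-0.053,0.027,0.007,0,-0.267,0.5],[0.309,-0.053,0.027,0.007,0,-0.267,0.5]]'
python3 - <<'E'
from h import *
S=tool(); w,W=shot('wrist'); I=w.astype(int)
q=W; near=(np.hypot(q[...,0]-.4853,q[...,1]-.335)<.05)
k=near&(q[...,2]>.1)&(q[...,2]<.112); s=q[k]; print('cork',len(s),((s.min(0)+s.max(0))/2).round(4))
k=near&(q[...,2]>.050)&(q[...,2]<.060); s=q[k]; r=cv2.minAreaRect((s[:,:2]*1000).astype(np.float32)); print('body',len(s),r)
# convex hull side angles
h=cv2.convexHull((s[:,:2]*1000).astype(np.float32))[:,0]; d=np.roll(h,-1,0)-h; L=np.hypot(*d.T); a=np.degrees(np.arctan2(d[:,1],d[:,0]))%90
print([(round(float(x),1),round(float(l),1)) for x,l in zip(a,L) if l>4])
z=np.load('s1.npz'); q=z['P']; near=(np.hypot(q[...,0]-.4853,q[...,1]-.335)<.05); k=near&(q[...,2]>.050)&(q[...,2]<.060); s=q[k]; print('top',cv2.minAreaRect((s[:,:2]*1000).astype(np.float32)))
print(S[1])
save('c7',w[120:380,150:500])
E
```

```text
time: 23.28
ee_pos: [0.4835, 0.335, 0.1957]
tcp_rot: [-179.6, -0.0, 111.1]
wrist_force: [0.4, -0.3, -0.3]
opening: 0.0426
cork 594 [0.4861 0.3372 0.1032]
body 2150 ((485.9922180175781, 337.3289794921875), (60.12464141845703, 59.35569763183594), 21.425792694091797)
[(21.4, 41.8), (22.1, 7.4), (23.5, 5.5), (18.1, 5.5), (21.3, 39.0), (21.9, 9.6), (21.9, 30.8), (23.2, 19.5), (20.5, 17.8), (21.4, 34.6)]
top ((485.7012939453125, 335.9039611816406), (61.01163101196289, 61.082584381103516), 21.67071533203125)
[0.4834992  0.33497361 0.19566681]
```

View pics/c7.png

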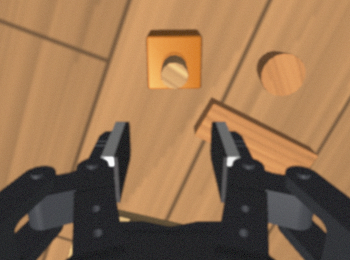

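The wrist view shows the square bottle at (174,60), aligned with the picture axes, with the stave and bung clear of the fingers. Its side angle is 21.5° in both cameras and its centre is (0.4858, 0.3366). Descending to grip.

```bash
python3 -c "
from h import *
row((.4858,.3366,.046),down(111.5))"
```

```text
[0.0013, 0.0035, 0.1503, -0.0067, -0.0006, -0.0074] dist 0.15 ang 0.6
```

```bash
python3 -m inch '[[0.001,0.003,0.03,-0.005,0,-0.007,0.5],[0.001,0.003,0.06,-0.005,0,-0.007,0.5],[0.001,0.003,0.09,-0.005,0,-0.007,0.5],[0.001,0.003,0.12,-0.005,0,-0.007,0.5],[0.001,0.003,0.14,-0.005,0,-0.007,0.5],[0.001,0.003,0.15,-0.005,0,-0.007,0.5],[0.001,0.003,0.15,-0.005,0,-0.007,0.5],[0.001,0.003,0.15,-0.005,0,-0.007,0.8],[0.001,0.003,0.15,-0.005,0,-0.007,1],[0.001,0.003,0.15,-0.005,0,-0.007,1],[0.001,0.003,0.15,-0.005,0,-0.007,1],[0.001,0.003,0.15,-0.005,0,-0.007,1]]' 45
python3 -c "
from h import *
print(tool()[1])"
python3 -m inch '[[0,0,-0.01,0,0,0,1],[0,0,-0.03,0,0,0,1],[0,0,-0.06,0,0,0,1],[0,0,-0.1,0,0,0,1],[0,0,-0.14,0,0,0,1],[0,0,-0.18,0,0,0,1],[0,0,-0.22,0,0,0,1],[0,0,-0.22,0,0,0,1],[0,0,-0.22,0,0,0,1]]'
python3 held.py; python3 -c "
from h import *
p=pc(0,.0635,.265); row(p,down(95.8))"
```

```text
time: 24.33
ee_pos: [0.4861, 0.3372, 0.048]
tcp_rot: [179.9, -0.1, 111.5]
wrist_force: [0.8, -2.0, 6.7]
opening: 0.0246
[0.48611976 0.33723957 0.04800547]
time: 25.08
ee_pos: [0.4863, 0.3376, 0.2693]
tcp_rot: [179.8, -0.1, 111.5]
wrist_force: [0.5, -0.8, -3.6]
opening: 0.025
tcp [0.4863 0.3376 0.2693] F [ 0.5 -0.8 -3.6] T [-0.03 -0.02  0.02] open 0.02495416822340471
amber n 439 tool z range [-0.018   0.0443] x [-0.0367  0.0248] y [-0.0333  0.0244]
[-0.2959, -0.0974, 0.0002, -0.0031, -0.0004, 0.2739] dist 0.312 ang 15.7
```

```bash
python3 -m inch '[[-0.03,-0.01,0,0,0,0.03,1],[-0.065,-0.021,0,0,0,0.08,1],[-0.1,-0.033,0,0,0,0.13,1],[-0.135,-0.044,0,0,0,0.18,1],[-0.17,-0.056,0,0,0,0.23,1],[-0.205,-0.067,0,0,0,0.274,1],[-0.24,-0.079,0,0,0,0.274,1],[-0.27,-0.089,0,0,0,0.274,1],[-0.29,-0.095,0,0,0,0.274,1],[-0.296,-0.097,0,0,0,0.274,1],[-0.296,-0.097,0,0,0,0.274,1],[-0.296,-0.097,0,0,0,0.274,1]]'
python3 -m inch '[[0,0,0.03,0,0,0,1],[0,0,0.06,0,0,0,1],[0,0,0.09,0,0,0,1],[0,0,0.115,0,0,0,1],[0,0,0.125,0,0,0,1],[0,0,0.125,0,0,0,1],[0,0,0.125,0,0,0,1]]'
cat > fit2.py <<'E'
from h import *
S=tool(); o=telemetry.get_obs(); print('tcp_c',tc(S[1]).round(4),'F',o['wrist_force'].round(1)); Z=S[1][2]
b,Q=shot('side'); w,W=shot('wrist')
for n,I,X in (('side',b,Q),('wrist',w,W)):
    q=(X-C)@CR; I=I.astype(int); am=(I[...,0]-I[...,2]>60)&(I[...,0]-I[...,1]>25)
    t=q-tc(S[1]); m=am&(abs(t[...,0])<.05)&(abs(t[...,1])<.05)&(q[...,2]>max(Z-.042,.066))&(q[...,2]<Z+.012)
    s=q[m]
    print(n,len(s),'p2/98',np.percentile(s[:,:2],[1,99],axis=0).round(4).tolist())
    top=s[(s[:,2]>Z+.004)]
    if len(top)>30: print('  shoulder rect',cv2.minAreaRect(((top[:,:2])*1000).astype(np.float32)))
    f=s[s[:,2]<Z]
    if len(f)>30:
        h=cv2.convexHull((f[:,:2]*1000).astype(np.float32))[:,0]; d=np.roll(h,-1,0)-h; L=np.hypot(*d.T); a=(np.degrees(np.arctan2(d[:,1],d[:,0]))+45)%90-45
        print('  sides',[(round(float(x),1),round(float(l),1)) for x,l in zip(a,L) if l>8])
        for nm,i,j in(('x-face',0,1),('y-face',1,0)):
            for e in (f[:,i].min(),f[:,i].max()):
                g=f[(abs(f[:,i]-e)<.004)]
                if len(g)>25 and np.ptp(g[:,j])>.03: c=np.polyfit(g[:,j],g[:,i],1); print('  ',nm,e.round(4),len(g),'slope deg',np.degrees(c[0]).round(2),'mean',g[:,i].mean().round(4))
E
python3 fit2.py
```

```text
time: 26.18
ee_pos: [0.5033, 0.0262, 0.2648]
tcp_rot: [-179.8, -0.1, 95.8]
wrist_force: [-0.2, 1.6, -2.0]
opening: 0.0248
time: 26.77
ee_pos: [0.5034, 0.0268, 0.1414]
tcp_rot: [-179.9, -0.0, 95.9]
wrist_force: [-0.6, 0.2, -1.5]
opening: 0.0247
tcp_c [0.0009 0.0633 0.1414] F [-0.6  0.2 -1.5]
side 546 p2/98 [[-0.0352, 0.0369], [0.0261, 0.0961]]
  shoulder rect ((-1.6770286560058594, 65.80282592773438), (59.29340744018555, 65.01937866210938), 89.4815673828125)
  sides [(-1.9, 13.0), (-1.0, 22.9), (5.0, 13.4), (-6.6, 11.6), (0.6, 37.6), (-39.9, 40.8), (-20.1, 85.6)]
   x-face -0.0365 36 slope deg -0.71 mean -0.0338
   y-face 0.0968 88 slope deg 1.1 mean 0.0948
wrist 5680 p2/98 [[-0.0026, 0.0339], [0.0312, 0.092]]
  shoulder rect ((12.824311256408691, 62.909034729003906), (37.09843063354492, 60.21626663208008), 0.7000436186790466)
  sides [(0.3, 32.2), (0.7, 14.7), (0.5, 58.0)]
   x-face 0.0296 1015 slope deg -0.29 mean 0.0308
   x-face 0.0315 1015 slope deg -0.29 mean 0.0308
```

```bash
python3 -m inch '[[-0.0005,0,0.01,0,0,0,1],[-0.0005,0,0.02,0,0,0,1],[-0.0005,0,0.026,0,0,0,1],[-0.0005,0,0.032,0,0,0,1],[-0.0005,0,0.038,0,0,0,1],[-0.0005,0,0.044,0,0,0,1],[-0.0005,0,0.044,0,0,0,1]]'
python3 fit2.py | head -3
```

```text
time: 27.45
ee_pos: [0.5027, 0.0254, 0.0954]
tcp_rot: [-179.8, -0.0, 95.8]
wrist_force: [-0.5, 0.2, -2.1]
opening: 0.0248
tcp_c [-0.0005  0.064   0.0954] F [-0.5  0.2 -2.1]
side 461 p2/98 [[-0.0367, 0.0374], [0.0481, 0.1076]]
  shoulder rect ((-5.610786437988281, 66.51213073730469), (60.05497360229492, 62.873226165771484), 89.35331726074219)
```

Bottom is at about 48 mm, inside the rim with no contact force. Now slowly down to the floor (contact expected at TCP ≈ 0.054).

```bash
python3 -m inch '[[0.0005,0,0.008,0,0,0,1],[0.0005,0,0.016,0,0,0,1],[0.0005,0,0.024,0,0,0,1],[0.0005,0,0.031,0,0,0,1],[0.0005,0,0.035,0,0,0,1],[0.0005,0,0.037,0,0,0,1],[0.0005,0,0.038,0,0,0,1],[0.0005,0,0.039,0,0,0,1]]'
```

```text
time: 28.22
ee_pos: [0.5034, 0.026, 0.058]
tcp_rot: [-179.9, -0.0, 95.8]
wrist_force: [-0.4, 0.3, -2.8]
opening: 0.0246
```

```bash
python3 -m inch '[[0,0,0.0005,0,0,0,1],[0,0,0.001,0,0,0,1],[0,0,0.002,0,0,0,1],[0,0,0.003,0,0,0,1],[0,0,0.003,0,0,0,1]]'
```

```text
time: 28.63
ee_pos: [0.5032, 0.0259, 0.0548]
tcp_rot: [-179.9, -0.0, 95.8]
wrist_force: [-0.1, 0.4, -2.5]
opening: 0.0252
```

```bash
python3 -m inch '[[0,0,0.0005,0,0,0,1],[0,0,0.001,0,0,0,1],[0,0,0.0015,0,0,0,1],[0,0,0.0015,0,0,0,1]]'
```

```text
time: 28.97
ee_pos: [0.5033, 0.0259, 0.0541]
tcp_rot: [-179.9, -0.0, 95.8]
wrist_force: [-3.7, -1.3, 4.4]
opening: 0.025
```

Contact at 4.4 N, gentle. I'll release, rise straight up and move clear to check.

```bash
python3 -m inch '[[0,0,0,0,0,0,0.5],[0,0,0,0,0,0,0.5],[0,0,0,0,0,0,0.5],[0,0,0,0,0,0,0.5],[0,0,-0.015,0,0,0,0.5],[0,0,-0.04,0,0,0,0.5],[0,0,-0.08,0,0,0,0.5],[0,0,-0.12,0,0,0,0.5],[0,0,-0.16,0,0,0,0.5],[0,0,-0.19,0,0,0,0.5]]'
python3 -m inch '[[-0.03,0,0,0,0,0,0.5],[-0.07,-0.02,0,0,0,0,0.5],[-0.11,-0.04,0,0,0,0,0.5],[-0.15,-0.06,0,0,0,0,0.5],[-0.18,-0.08,0,0,0,0,0.5],[-0.18,-0.08,0,0,0,0,0.5],[-0.18,-0.08,0,0,0,0,0.5]]'
cat > fin.py <<'E'
from h import *
z=np.load('s0.npz'); a,P=shot('top'); q=(P-C)@CR
m=(abs(q[...,0])<.035)&(abs(q[...,1])<.1)&(q[...,2]>.1)&(q[...,2]<.125)
n,lab=cv2.connectedComponents(m.astype(np.uint8))
for i in range(1,n):
    s=q[lab==i]
    if len(s)>30: print('cork',len(s),((s[:,:2].min(0)+s[:,:2].max(0))/2).round(4),s[:,2].mean().round(4))
m=(abs(q[...,1])<.1)&(q[...,0]>.03)&(q[...,0]<.2)&(q[...,2]>.1); s=q[m]; print('lid pts',len(s),s.min(0).round(3),s.max(0).round(3))
for nm,(u0,u1,v0,v1,zl,zh) in dict(bungL=(145,180,150,186,.03,.05),bungR=(458,492,155,190,.03,.05),stave=(185,232,120,205,.018,.035),mallet=(400,450,110,210,.012,.08)).items():
    r=[]
    for X in(z['P'],P):
        k=X[v0:v1,u0:u1].reshape(-1,3); k=k[(k[:,2]>zl)&(k[:,2]<zh)]; r.append(k.mean(0))
    print(nm,'moved mm',(1000*np.linalg.norm((r[1]-r[0])[:2])).round(1))
save('c8',cv2.resize(a[100:260,140:500],(720,320)))
E
python3 fin.py
```

```text
time: 29.8
ee_pos: [0.5038, 0.026, 0.2468]
tcp_rot: [180.0, -0.0, 95.8]
wrist_force: [0.6, -1.1, 1.0]
opening: 0.0426
time: 30.38
ee_pos: [0.4414, -0.1631, 0.2436]
tcp_rot: [-179.9, -0.0, 95.5]
wrist_force: [0.1, 0.3, 0.7]
opening: 0.0424
cork 120 [-0.0029 -0.0645] 0.1109
cork 124 [-0.     -0.0011] 0.1109
cork 125 [-0.001   0.0647] 0.1112
lid pts 2685 [ 0.053 -0.1    0.101] [0.123 0.1   0.172]
bungL moved mm 0.4
bungR moved mm nan
stave moved mm 0.2
mallet moved mm 18.5fin.py:12: RuntimeWarning: Mean of empty slice.
  k=X[v0:v1,u0:u1].reshape(-1,3); k=k[(k[:,2]>zl)&(k[:,2]<zh)]; r.append(k.mean(0))
  ret = um.true_divide(
```

View pics/c8.png

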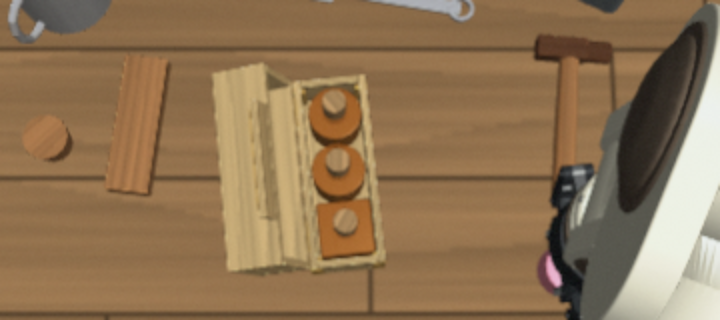

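The top view shows all three bottles in a row in the case with the lid open; the arm hides the mallet handle and right-hand bung, which were in place in the earlier top view. The robot is clear of everything, so I'm handing in.

```bash
python3 -c "
from h import *
print(order.job_done())"
```

```text
the job is handed in; nothing more can be done
None
```

I opened the lid with a closed, tilted finger under its lip. Then I placed the round bottle in the far slot, moved the kept bottle about 7 mm along, turned the square bottle about 16° and set it in the near slot. The job was handed in at about 30 s on the robot's clock.

**Final top-camera check:**
- **Bottles:** the three corks are at case y = -64.5, -1.1 and +64.7 mm. All are within 3 mm of the middle line and 111 mm above the bench, which fits standing upright on the case floor.
- **Lid:** it stood open, with points up to 172 mm, unchanged since it fell open.
- **Set-down forces:** I read no more than about 10 N at the wrist when each bottle touched down.

**What went wrong or disagreed:**
- **Lid attempts:** the first three tries slipped off the lip. Measured in the images, the closed fingertips ended about 18 mm short of the reported TCP, although the brief says it lies at their very end. I corrected for that from then on.
- **Bystanders:** the left bung and the stave had moved less than 1 mm. The arm hid the right bung and part of the mallet in the last picture, so the script's 18.5 mm for the mallet and its missing value for the right bung are not real measurements. An earlier top view, taken after the lid was opened, showed both in place, and the only later work near them was lifting the round bottle.

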